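Set up the bench magnifier over the mincer plate

TASK

Get this table ready for inspecting the washed mincer plate. Nest the washed measuring cups one inside another in order of size, all within the largest cup, which stays on the drain tray; tip the mincer plate, which stands on its edge on the round mat, over so that it lies flat in the middle of the mat; and leave the magnifier with its lens level and centred above the plate. Do not disturb the dial timer, the label roll or the vial.

Things in the scene. Friction and masses are not known exactly. Their poses are not given: they have to be found in the camera images.
- cup_1: stainless measuring cup, the largest, always there, 94 mm across the rim, 40 mm high, wall 2, bottom 3 mm thick; origin at the centre of its underside, z up. Flat handle 16 mm wide, 5 mm thick, leaves the rim along +x, mid-thickness 40 mm up, ends 123 mm from the cup's axis. The other cups go into it.
- cup_1_grip (a point): point on the handle of cup_1, mid-width and mid-thickness, 92 mm from the cup's axis
- cup_2: stainless measuring cup, second in size, 78 mm across the rim, 44 mm high, wall 2, bottom 3 mm thick; origin at the centre of its underside, z up. Flat handle 16 mm wide, 5 mm thick, leaves the rim along +x, mid-thickness 44 mm up, ends 115 mm from the cup's axis. May be absent. About 5 mm of play all round in a larger cup; nested, its handle clears the rims and handles of larger cups.
- cup_2_grip (a point): point on the handle of cup_2, mid-width and mid-thickness, 84 mm from the cup's axis
- cup_3: stainless measuring cup, third in size, 62 mm across the rim, 48 mm high, wall 2, bottom 3 mm thick; origin at the centre of its underside, z up. Flat handle 16 mm wide, 5 mm thick, leaves the rim along +x, mid-thickness 48 mm up, ends 107 mm from the cup's axis. May be absent. About 5 mm of play all round in a larger cup; nested, its handle clears the rims and handles of larger cups.
- cup_3_grip (a point): point on the handle of cup_3, mid-width and mid-thickness, 76 mm from the cup's axis
- cup_4: stainless measuring cup, the smallest in size, 46 mm across the rim, 52 mm high, wall 2, bottom 3 mm thick; origin at the centre of its underside, z up. Flat handle 16 mm wide, 5 mm thick, leaves the rim along +x, mid-thickness 52 mm up, ends 99 mm from the cup's axis. May be absent. About 5 mm of play all round in a larger cup; nested, its handle clears the rims and handles of larger cups.
- cup_4_grip (a point): point on the handle of cup_4, mid-width and mid-thickness, 68 mm from the cup's axis
- drain_tray: shallow translucent tray, 380 x 290 mm with a rim 19 mm high, floor 2 mm thick, fixed; origin at the centre of its underside, x along its short side, y along its long side
- mat: round black rubber mat, 120 mm across and 4 mm thick, fixed on the table; origin at the centre of its underside, z up. It lies nearly on the circle that the lens describes about the post (within 9 mm)
- mincer_plate: steel mincer plate, perforated disc 62 mm across, 10 mm thick, 0.2 kg, loose; origin at its centre, x along its axis, -z towards the 12 mm notch in its rim, on which it stands on edge at first, 32 to 39 mm off the mat's centre, one face towards it. Pushed over that way it tips about its lower edge and falls flat near the mat's centre (then z = 0.009)
- magnifier: foot and post of the bench magnifier, white, fixed: round foot 140 mm across, post 22 mm thick, 126 mm high; origin at the centre of the foot's underside, on the post's axis. x is the direction of the arm at joint value 0
- mag_arm (a joint): swing of the white level arm about the post, rad, anticlockwise from above, 0 along the magnifier's x, range -2.2 to 2.2; friction 0.45 N m, stays where released. Arm 22 mm wide, 14 thick, 136 mm up, 120 mm long to the head's hinge, with a black round upright knob (16 mm thick, top 176 mm up) 78 mm from the post's axis. Starts over the mat, in the way
- mag_knob (a point): point on the axis of the arm's black knob, 164 mm above the table: pinch it here from above to drag the arm round
- mag_head (a joint): tilt of the ring-shaped lens head about its level hinge at the arm's end (120 mm from the post's axis, 136 mm high, across the arm), rad: 0 = lens level, positive = outer end raised, range -0.5 to 1.3; starts raised; friction 0.55 N m, stays where released; press it down at the tab until it is level
- mag_lens (a point): centre of the lens (90 mm lens in a white ring 120 mm across and 18 mm thick), 80 mm from the tilt hinge, so 200 mm from the post's axis and 136 mm high when level
- mag_tab (a point): middle of the top face of the grey tab (24 x 24 x 7 mm) at the outer end of the lens head, 150 mm from the tilt hinge
- dial_timer: red and white wind-up timer, 72 mm across, 47 mm high, stands by the work; leave it alone; origin under its centre
- label_roll: roll of beige labels lying flat, 68 mm across, 30 mm high; leave it alone; origin under its centre
- cuvette_c: clear vial with a black cap, 25 mm across, 61 mm high; leave it alone; origin under its centre
Mind the look-alikes: they are no part of the job. Of the things shaped like the mincer_plate, the steel one is meant.

How it is judged:
By the outcome, as a careful person would: the job done as asked, in the order asked, and still so for the second after the job is handed in, with the robot touching nothing.
Of cup_2, cup_3, cup_4 only 2 to 3 are there at a start; the rules pass over those that are not, and their reading is None.
At some moment in a run one of cup_1, cup_2, cup_3 may be knocked a few centimetres aside while the robot is not near it.
It also fails if it takes over 210 s, if anything falls off the work surface, if the arm or the gripper's body presses on something with over 40 N, if the wrist force passes 120 N, or if a joint passes its speed limit or range.

ROBOT

A 6-joint arm with a two-finger parallel gripper is mounted at the origin on the work surface; the furniture and walls round the work are solid. World frame = base frame: x ahead of the robot, y to its left, z up, the work surface at z = 0. Lengths are in m, angles in rad, forces in N, time in s.
With the tool pointing down it reaches from about 0.35 to 0.975 m from the base axis. Payload 7.1 kg.
Tool frame: the origin (TCP) lies on the centre line of the jaws, within the pads' length; the fingertips stand 8 mm ahead of it and the grasp point (between the pads) lies 11 mm behind it; z points along the fingers, y is the line along which they close (so a half turn about z gives the same grasp; the last joint's range is limited). The gripper opens to 88 mm and grips with 3 to 60 N. Pads are 20 mm wide; open, the fingers measure 115 mm over their backs; the gripper's body (75 mm by 178 mm) begins 61 mm behind the grasp point.
Start: joints at [-1.329, 0.423, 1.63, -0, 1.089, -0.019], TCP at [0.161, -0.604, 0.231] pointing down, gripper open.
Joint ranges: [-3, 3], [-0.9, 2.11], [0.09, 2.58], [-1.31, 4.45], [0.11, 2.69], [-2.54, 2.54]. Speed limits (rad/s): [2.39, 2.39, 3.01, 3.14, 3.14, 3.14].

INTERFACE

Orientations are given as a unit quaternion [x, y, z, w].
In Python, from cell import manip gives the robot as it stands.
- The arm moves only by the tool servo_tool, never from a script. Its argument "plan" is a list of rows, each an object of numbers: "tx", "ty", "tz": the shift along the tool's x, y, z in mm; "wx", "wy", "wz": the turn, a rotation vector about the tool's x, y, z in rad; "jaw": the opening, from -1 (shut) to 1 (fully open). In form: [{"tx": .., "ty": .., "tz": .., "wx": .., "wy": .., "wz": .., "jaw": ..}, ...]. A call has 1 to 5 rows; each row is the pose to reach, as a shift and turn from the pose commanded when the call began, along the tool's axes at that moment; what a row does not reach only later rows make up. A row lasts 1/12 s, in which the tool goes at most 41.7 mm and 7.16 degrees, less where a joint would pass 70% of its speed; a pose out of reach is approached as far as the arm can. A call with a gripper value outside its range is refused whole. The fingers move at their own pace and stop on an object; "newtons" is the grip in N (left out, the last holds). Time passes only in rows, so rows that repeat a pose let the fingers close. It gives the time, the measured TCP pose, the force, the opening and the grip force at its end, in the units of the state.
- manip.get_state(): the state, without advancing time (a new reading comes with each control period).
- manip.snapshot(name): name is "scene" or "top" or "wrist"; returns a dict with "image" (480x640x3 uint8, red, green, blue), "fx", "fy", "cx", "cy" (pixels), "R" (3x3) and "t" (3): a world point X has camera coordinates R X + t. Camera axes: x right, y down, z forward; pixel columns grow to the right and rows downward; lengths in m; the calibration is good to about 2 mm. A picture is of the moment at which its call begins. There is no depth.
- manip.finish_job(): hands the job in; it is judged then, once.
The state is a dict: "clock": time; "joints": joint angles; "joint_vel": joint speeds; "tau": joint torques, N m; "eef_pos": TCP position; "orientation": TCP orientation; "contact_force": force on the tool from outside, world axes, zero at the start; "moment": the same for the moment, N m; "gripper_width": finger opening in m; "grip_force": force on a finger pad.
Only numpy, scipy, OpenCV 4.12 (cv2) and the standard library are available. Lean on these libraries where they do the work, as an engineer would, in place of code of your own. Each camera call takes 0.05 s, during which the arm holds its last target. There are 200 camera calls.

## Working session

There is one attempt and no reset: what is moved stays moved. The work goes in short steps, Python scripts to look and compute and a tool call to move; the robot and the scene stay as the last step left them, time stands still between calls to the robot, and variables do not carry over. Pictures are saved under pics/ and viewed, at most 14 in all, crops included, and the job is handed in when it is done.

Besides the shell and the picture viewer there is one more tool, called after "Call:" as name([rows], argument=value, ...), one row to a line, values as JSON. servo_tool: Moves the arm, as the interface text tells. Its arguments: {"type":"object","properties":{"plan":{"type":"array","items":{"type":"object","properties":{"tx":{"type":"number"},"ty":{"type":"number"},"tz":{"type":"number"},"wx":{"type":"number"},"wy":{"type":"number"},"wz":{"type":"number"},"jaw":{"type":"number"}}}},"newtons":{"type":"number"}},"required":["plan"]}

```bash
ls; mkdir -p pics; cat > h.py <<'E'
import numpy as np, cv2
from cell import manip
def snap(n,f=None):
    s=manip.snapshot(n)
    for k in('R','t'): s[k]=np.array(s[k])
    if f: cv2.imwrite('pics/'+f,s['image'][:,:,::-1])
    return s
def ray(s,u,v,z):
    d=s['R'].T@np.array([(u-s['cx'])/s['fx'],(v-s['cy'])/s['fy'],1]); c=-s['R'].T@s['t']
    return c+d*(z-c[2])/d[2]
def proj(s,X):
    p=s['R']@np.array(X)+s['t']; return s['fx']*p[0]/p[2]+s['cx'],s['fy']*p[1]/p[2]+s['cy']
E
python3 - <<'E'
from h import *
for n in('scene','top','wrist'):
    s=snap(n,n+'1.png'); print(n,s['fx'],s['cx'],s['cy'],s['R'].round(3).tolist(),(-s['R'].T@s['t']).round(3))
print(manip.get_state())
E
```

```text
pics
scene 474.7605504171119 326.7641757200315 235.2244157178978 [[-0.667, -0.744, -0.019], [-0.378, 0.361, -0.853], [0.642, -0.562, -0.522]] [-0.199  0.633  0.715]
top 537.8859233220364 323.334363851442 236.47800493308324 [[-0.006, -1.0, -0.014], [-0.996, 0.007, -0.09], [0.09, 0.013, -0.996]] [ 0.392 -0.     1.361]
wrist 359.15159745476046 321.02387525200993 236.7433571033718 [[0.257, -0.966, -0.002], [-0.929, -0.248, 0.276], [-0.268, -0.069, -0.961]] [ 0.234 -0.584  0.384]
{'clock': 0.15, 'joints': array([-1.32896120e+00,  4.23648811e-01,  1.63049327e+00, -7.04491973e-06,
        1.08861439e+00, -1.89891842e-02]), 'joint_vel': array([-0.00105862, -0.00341181, -0.00238335, -0.0015355 ,  0.00086323,
        0.00044605]), 'tau': array([ 1.86507332e-04, -5.44981849e+01, -2.73919898e+01,  6.43546390e-02,
        2.04514002e-02, -6.87571173e-05]), 'eef_pos': array([ 0.16110244, -0.60344662,  0.23009889]), 'orientation': array([ 9.91508000e-01,  1.30044408e-01, -6.78043808e-05, -5.77952531e-04]), 'contact_force': array([0.12343591, 0.56891352, 0.11226438]), 'moment': array([-0.05093641,  0.02962579, -0.01230779]), 'grip_force': 0.0, 'gripper_width': 0.08784777907788538}
```

View pics/top1.png

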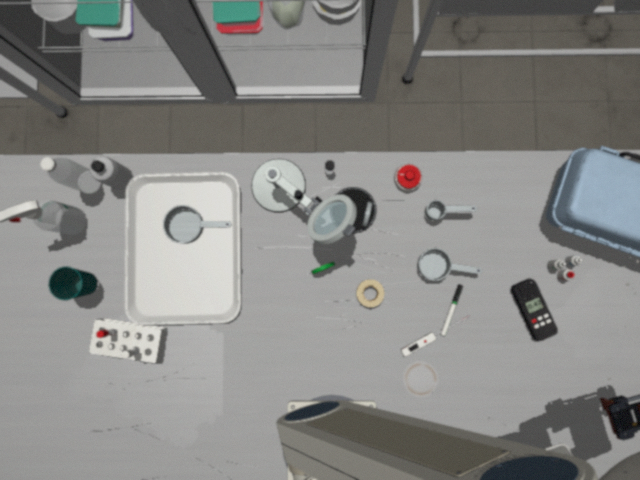

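View pics/scene1.png

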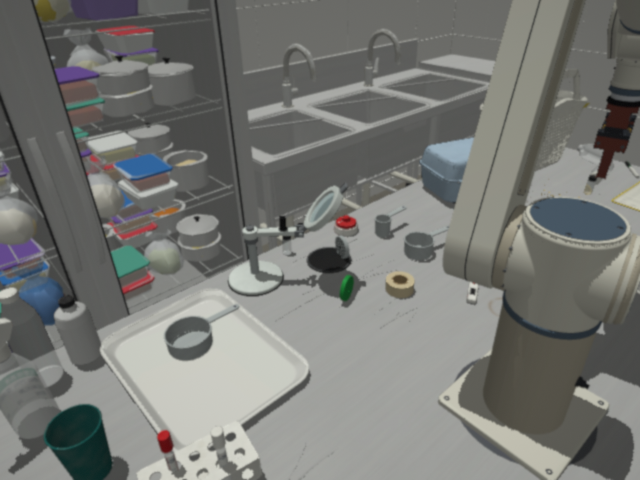

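The top view shows cup_1 on the tray at (184,224) and two loose cups at (434,211) and (433,265). The mat is at (352,210) with the steel plate at (368,212). A green disc at (322,268), off the mat, is the look-alike. The steel one standing on the mat is the one meant, and I'll confirm that in an enlarged crop.

```bash
python3 - <<'E'
from h import *
a=cv2.imread('pics/top1.png'); b=cv2.imread('pics/scene1.png'); w=cv2.imread('pics/wrist1.png')
z=lambda i,x,y,W,H,S:cv2.resize(i[y:y+H,x:x+W],S,interpolation=cv2.INTER_CUBIC)
o=np.vstack([np.hstack([z(a,250,150,130,100,(400,300)),z(a,400,190,100,100,(400,300))]),np.hstack([z(b,220,170,220,150,(400,300)),cv2.resize(w,(400,300))])])
cv2.imwrite('pics/crop1.png',o)
E
```

```text
(no output)
```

View pics/crop1.png

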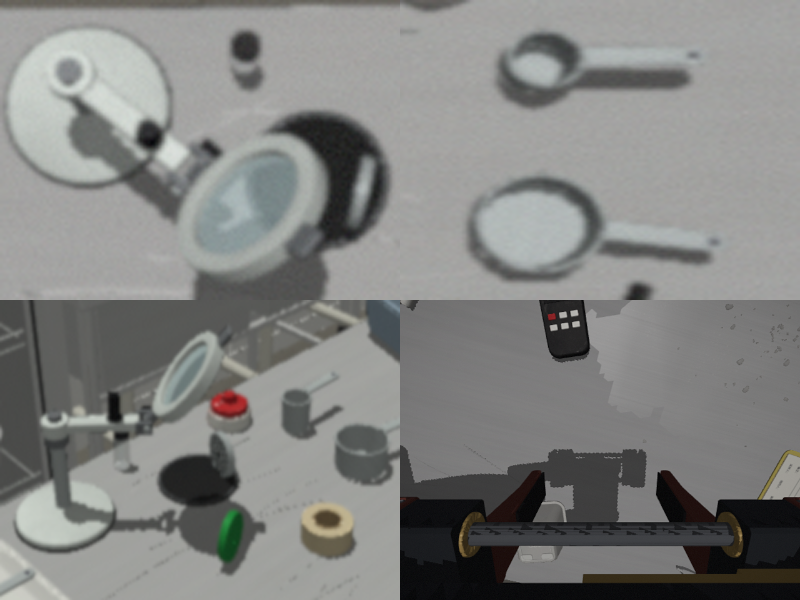

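The crop confirms the plate: the steel one stands on the black mat's -y side at about (367,210), face towards the mat's centre, and the green disc lies outside the mat. By rim width the loose cups are cup_2 (about 33 px) and cup_4 (about 20 px). Cup_3 is either absent or hidden under the arm.

```bash
python3 - <<'E'
from h import *
s=snap('top'); im=s['image']
def P(n,u,v,z): print(n,(ray(s,u,v,z)*1000).round(0))
P('c4',435.2,210.7,.052);P('c4end',476.2,208.7,.052);P('c2',434.3,265.5,.044);P('c2end',480.2,270.3,.044)
P('c1',184,224,.042);P('c1end',231,225,.042)
P('post',273.5,174,.14);P('knob',299,194.5,.176)
g=cv2.cvtColor(im,cv2.COLOR_RGB2GRAY)
# mat
m=(g<60).astype(np.uint8); m[:170]=0;m[250:]=0;m[:,:310]=0;m[:,385:]=0
c=max(cv2.findContours(m,0,2)[0],key=cv2.contourArea); print(cv2.boundingRect(c)); x,y,w,h=cv2.boundingRect(c)
P('mat right',x+w,210,.004)
cv2.imwrite('pics/c2.png',np.vstack([np.hstack([cv2.resize(im[195:255,150:250,::-1],(400,240),interpolation=2),cv2.resize(im[180:240,310:410,::-1],(400,240),interpolation=2)]),np.hstack([cv2.resize(im[195:225,415:490,::-1],(400,160),interpolation=2),cv2.resize(im[245:290,415:490,::-1],(400,160),interpolation=2)])]))
E
```

```text
c4 [ 571. -257.   52.]
c4end [ 575. -357.   52.]
c2 [ 437. -253.   44.]
c2end [ 425. -364.   44.]
c1 [544. 362.  42.]
c1end [540. 246.  42.]
post [647. 130. 140.]
knob [593.  69. 176.]
(343, 189, 31, 43)
mat right [ 580. -111.    4.]
```

View pics/c2.png

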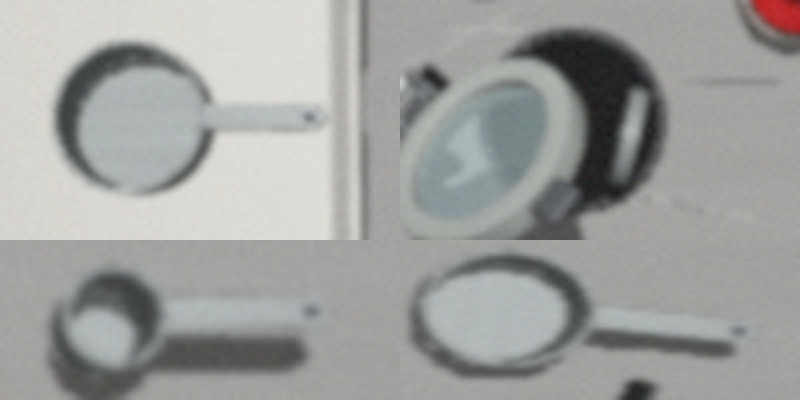

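cup_1 is at (544,362) mm with its handle along -y. cup_2 is at (437,-253) and cup_4 at (571,-257), both with handles roughly along -y. I'll move over cup_2's handle first, which also uncovers the hidden area.

```bash
cat >> h.py <<'E'
from scipy.spatial.transform import Rotation as Ro
def down(psi): return Ro.from_euler('z',psi)*Ro.from_euler('x',np.pi)
def pose():
    st=manip.get_state(); return np.array(st['eef_pos']),Ro.from_quat(st['orientation']),st
def go(*wps):
    """wps: (x,y,z mm, psi deg). prints per-call final rows"""
    p,r,st=pose(); yaw=np.degrees(np.arctan2(*r.as_matrix()[[1,0],0]))
    print('t %.1f'%st['clock'],'at',(p*1000).round(1),'psi %.1f'%yaw,'F',np.round(st['contact_force'],1),'w %.4f g %.1f j6 %.2f'%(st['gripper_width'],st['grip_force'],st['joints'][5]))
    p=p*1000
    for x,y,z,a in wps:
        q=np.array([x,y,z]); R2=down(np.radians(a)); rv=(r.inv()*R2).as_rotvec()
        n=int(np.ceil(max(np.linalg.norm(q-p)/200,np.degrees(np.linalg.norm(rv))/35)-.03))or 1
        dp=(q-p)/n
        for i in range(n):
            print('  t',r.inv().apply(dp).round(1),'w',(rv/n).round(3)); r=r*Ro.from_rotvec(rv/n)
        p=q; r=R2
E
python3 -c "
from h import *
go((428,-336.5,130,83.8))"
```

```text
t 0.2 at [ 161.1 -603.5  230.2] psi 14.9 F [ 0.5 -0.1  0. ] w 0.0880 g 0.0 j6 -0.02
  t [163.4 -94.5  50.2] w [-0.    -0.    -0.601]
  t [188.2  14.4  50.1] w [-0.    -0.    -0.601]
```

Call:
servo_tool([
  {"tx": 33, "ty": -19, "tz": 10, "wz": -0.12},
  {"tx": 65, "ty": -38, "tz": 20, "wz": -0.24},
  {"tx": 98, "ty": -57, "tz": 30, "wz": -0.36},
  {"tx": 131, "ty": -76, "tz": 40, "wz": -0.48},
  {"tx": 163, "ty": -94, "tz": 50, "wz": -0.6},
])

```text
schema error: expected keys tx, ty, tz, wx, wy, wz, jaw
```

Call:
servo_tool([
  {"tx": 38, "ty": 3, "tz": 10, "wz": -0.12},
  {"tx": 75, "ty": 6, "tz": 20, "wz": -0.24},
  {"tx": 113, "ty": 9, "tz": 30, "wz": -0.36},
  {"tx": 150, "ty": 12, "tz": 40, "wz": -0.48},
  {"tx": 188, "ty": 14, "tz": 50, "wz": -0.6},
])

```text
schema error: expected keys tx, ty, tz, wx, wy, wz, jaw
```

Call:
servo_tool([
  {"tx": 0, "jaw": 0},
  {"tx": 0, "jaw": 0},
])

```text
schema error: expected keys tx, ty, tz, wx, wy, wz, jaw
```

```bash
python3 -c "
from h import *
go((428,-336.5,33,83.8))
a=snap('wrist');b=snap('top')
cv2.imwrite('pics/p2.png',np.hstack([cv2.resize(x['image'][:,:,::-1],(400,300)) for x in (a,b)]))
cv2.imwrite('pics/p2w.png',a['image'][:,:,::-1])"
```

```text
t 0.2 at [ 161.1 -603.5  230.2] psi 14.9 F [ 0.5 -0.1  0. ] w 0.0880 g 0.0 j6 -0.02
  t [108.9 -63.   65.8] w [-0.    -0.    -0.401]
  t [124.9 -15.5  65.8] w [-0.    -0.    -0.401]
  t [121.1  34.4  65.7] w [-0.    -0.    -0.401]
```

View pics/p2.png

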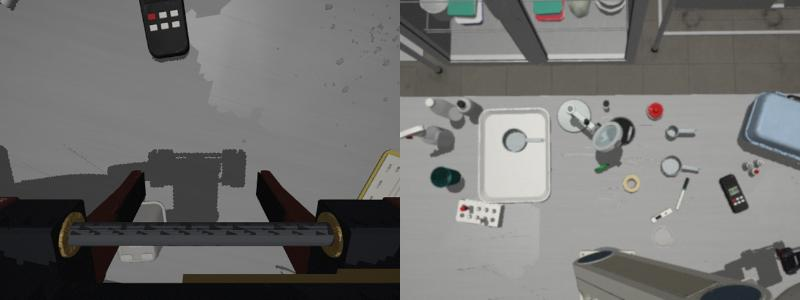

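All keys are required, so nothing moved; the pictures show the scene unchanged. I'll send the move again.

Call:
servo_tool([
  {"tx": 33, "ty": -19, "tz": 10, "wx": 0, "wy": 0, "wz": -0.12, "jaw": 0},
  {"tx": 65, "ty": -38, "tz": 20, "wx": 0, "wy": 0, "wz": -0.24, "jaw": 0},
  {"tx": 98, "ty": -57, "tz": 30, "wx": 0, "wy": 0, "wz": -0.36, "jaw": 0},
  {"tx": 131, "ty": -76, "tz": 40, "wx": 0, "wy": 0, "wz": -0.48, "jaw": 0},
  {"tx": 163, "ty": -94, "tz": 50, "wx": 0, "wy": 0, "wz": -0.6, "jaw": 0},
])

```text
clock: 0.72
eef_pos: [0.2953, -0.4696, 0.1803]
orientation: [0.908, 0.42, 0.0, 0.0]
contact_force: [1.2, 0.3, -0.3]
gripper_width: 0.0583
grip_force: 0.0
```

Call:
servo_tool([
  {"tx": 38, "ty": 3, "tz": 10, "wx": 0, "wy": 0, "wz": -0.12, "jaw": 0},
  {"tx": 75, "ty": 6, "tz": 20, "wx": 0, "wy": 0, "wz": -0.24, "jaw": 0},
  {"tx": 113, "ty": 9, "tz": 30, "wx": 0, "wy": 0, "wz": -0.36, "jaw": 0},
  {"tx": 150, "ty": 12, "tz": 40, "wx": 0, "wy": 0, "wz": -0.48, "jaw": 0},
  {"tx": 188, "ty": 14, "tz": 50, "wx": 0, "wy": 0, "wz": -0.6, "jaw": 0},
])

```text
clock: 1.13
eef_pos: [0.4288, -0.3363, 0.1304]
orientation: [0.743, 0.669, 0.0, 0.0]
contact_force: [1.2, -0.1, -0.9]
gripper_width: 0.0437
grip_force: 0.0
```

```bash
python3 -c "
from h import *
go((428,-336.5,33,83.8))
a=snap('wrist');b=snap('top')
for X in ((437,-253,44),(428,-336.5,44),(425,-364,44)): print(proj(a,np.array(X)/1000))
cv2.imwrite('pics/p2.png',np.hstack([cv2.resize(x['image'][:,:,::-1],(400,300)) for x in (a,b)]))
cv2.imwrite('pics/p2w.png',a['image'][:,:,::-1])"
```

```text
t 1.1 at [ 428.8 -336.3  130.4] psi 84.0 F [ 1.2 -0.1 -0.9] w 0.0437 g 0.0 j6 -0.58
  t [-0.2 -0.8 97.4] w [0.001 0.    0.004]
(np.float64(320.94887504477595), np.float64(120.66450792419867))
(np.float64(320.65925706664575), np.float64(246.56095668636434))
(np.float64(320.5257020391165), np.float64(283.10722532899945))
```

View pics/p2.png

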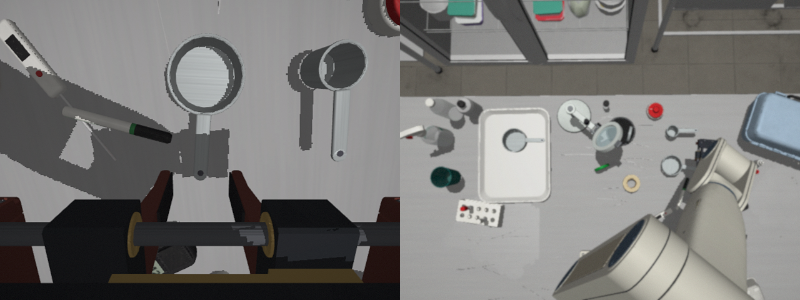

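The wrist view shows cup_2's rim centred at about (326,121), 2–3 mm off the prediction, and its handle between the fingers. cup_4 is to the right and no cup_3 is in sight so far. I'll descend and grip.

Call:
servo_tool([
  {"tx": 0, "ty": 0, "tz": 30, "wx": 0, "wy": 0, "wz": 0, "jaw": 0},
  {"tx": 0, "ty": 0, "tz": 60, "wx": 0, "wy": 0, "wz": 0, "jaw": 0},
  {"tx": 0, "ty": 0, "tz": 85, "wx": 0, "wy": 0, "wz": 0, "jaw": 0},
  {"tx": 0, "ty": 0, "tz": 97, "wx": 0, "wy": 0, "wz": 0, "jaw": 0},
  {"tx": 0, "ty": 0, "tz": 97, "wx": 0, "wy": 0, "wz": 0, "jaw": -0.3},
], newtons=40)

```text
clock: 1.65
eef_pos: [0.4258, -0.3369, 0.0315]
orientation: [0.745, 0.667, -0.0, -0.002]
contact_force: [-0.5, 1.0, 0.2]
gripper_width: 0.0398
grip_force: 0.0
```

Call:
servo_tool([
  {"tx": 0, "ty": 0, "tz": 0, "wx": 0, "wy": 0, "wz": 0, "jaw": -1},
  {"tx": 0, "ty": 0, "tz": 0, "wx": 0, "wy": 0, "wz": 0, "jaw": -1},
  {"tx": 0, "ty": 0, "tz": 0, "wx": 0, "wy": 0, "wz": 0, "jaw": -1},
  {"tx": 0, "ty": 0, "tz": 0, "wx": 0, "wy": 0, "wz": 0, "jaw": -1},
  {"tx": 0, "ty": 0, "tz": 0, "wx": 0, "wy": 0, "wz": 0, "jaw": -1},
])

```text
clock: 2.07
eef_pos: [0.4282, -0.3383, 0.0349]
orientation: [0.745, 0.667, 0.0, 0.001]
contact_force: [-0.7, -2.5, 2.8]
gripper_width: 0.0153
grip_force: 39.5
```

Call:
servo_tool([
  {"tx": 0, "ty": 0, "tz": -10, "wx": 0, "wy": 0, "wz": 0, "jaw": -1},
  {"tx": 0, "ty": 0, "tz": -30, "wx": 0, "wy": 0, "wz": 0, "jaw": -1},
  {"tx": 0, "ty": 0, "tz": -60, "wx": 0, "wy": 0, "wz": 0, "jaw": -1},
  {"tx": 0, "ty": 0, "tz": -85, "wx": 0, "wy": 0, "wz": 0, "jaw": -1},
  {"tx": 0, "ty": 0, "tz": -100, "wx": 0, "wy": 0, "wz": 0, "jaw": -1},
])

```text
clock: 2.48
eef_pos: [0.4283, -0.3381, 0.137]
orientation: [0.745, 0.667, 0.0, 0.002]
contact_force: [0.7, -0.0, -0.2]
gripper_width: 0.0152
grip_force: 39.5
```

```bash
python3 -c "
from h import *
go((460,362,160,0))
a=snap('wrist','p3w.png')
p,r,_=pose(); c=(p+r.apply([.084,0,-.011])); print(c,proj(a,c))"
```

```text
t 2.5 at [ 428.3 -338.1  137. ] psi 83.7 F [ 0.7 -0.  -0.2] w 0.0152 g 39.5 j6 -0.58
  t [174.8 -11.3  -6.1] w [ 0.001 -0.     0.365]
  t [159.2 -73.   -6.1] w [ 0.001 -0.     0.365]
  t [ 122.7 -125.1   -6. ] w [ 0.001 -0.     0.365]
  t [  69.9 -160.6   -5.9] w [ 0.001 -0.     0.365]
[ 0.43855498 -0.25536119  0.14963256] (np.float64(325.08117076170277), np.float64(112.4377937517107))
```

View pics/p3w.png

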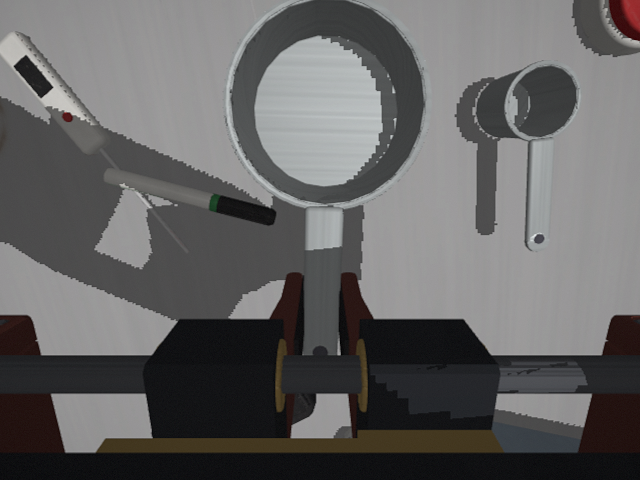

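cup_2 is held. Its rim centre at (328,104) is about 3 mm further out along the tool's x than nominal. I'll route at x≈0.36 to keep clear of the lens.

```bash
python3 -c "
from h import *
go((370,-150,150,84),(365,130,150,44),(457,361,140,0))
a=snap('wrist'); p,r,_=pose(); print(r.inv().apply(ray(a,328,104,p[2]+.0135)-p)); b=snap('top'); print(ray(b,349,230,.22),ray(b,330,243,.19))"
```

```text
t 2.5 at [ 429.4 -338.9  138.9] psi 83.7 F [ 1.  -0.7  1.1] w 0.0149 g 39.5 j6 -0.58
  t [181.2 -79.7 -12.1] w [ 0.005  0.004 -0.005]
  t [139.  -17.1  -0. ] w [-0.    -0.     0.349]
  t [124.7 -63.6  -0. ] w [-0.    -0.     0.349]
  t [113.3 -51.1   5. ] w [ 0.    -0.     0.384]
  t [ 85.9 -89.9   5. ] w [ 0.    -0.     0.384]
[ 0.0861191   0.00252314 -0.0137625 ]
[ 0.50773731 -0.03975061  0.22      ] [0.48255943 0.00094942 0.19      ]
```

Call:
servo_tool([
  {"tx": 30, "ty": -13, "tz": -2, "wx": 0, "wy": 0, "wz": 0, "jaw": -1},
  {"tx": 68, "ty": -30, "tz": -5, "wx": 0, "wy": 0, "wz": 0, "jaw": -1},
  {"tx": 106, "ty": -47, "tz": -7, "wx": 0, "wy": 0, "wz": 0, "jaw": -1},
  {"tx": 144, "ty": -64, "tz": -10, "wx": 0, "wy": 0, "wz": 0, "jaw": -1},
  {"tx": 181, "ty": -80, "tz": -12, "wx": 0, "wy": 0, "wz": 0, "jaw": -1},
])

```text
clock: 3.05
eef_pos: [0.3657, -0.1468, 0.1446]
orientation: [0.745, 0.667, -0.001, -0.001]
contact_force: [-0.1, 1.1, -0.3]
gripper_width: 0.0153
grip_force: 39.5
```

Call:
servo_tool([
  {"tx": 28, "ty": -3, "tz": 0, "wx": 0, "wy": 0, "wz": 0.07, "jaw": -1},
  {"tx": 56, "ty": -7, "tz": 0, "wx": 0, "wy": 0, "wz": 0.14, "jaw": -1},
  {"tx": 84, "ty": -10, "tz": 0, "wx": 0, "wy": 0, "wz": 0.21, "jaw": -1},
  {"tx": 112, "ty": -14, "tz": 0, "wx": 0, "wy": 0, "wz": 0.28, "jaw": -1},
  {"tx": 139, "ty": -17, "tz": 0, "wx": 0, "wy": 0, "wz": 0.35, "jaw": -1},
])

```text
clock: 3.47
eef_pos: [0.3648, -0.0074, 0.1448]
orientation: [0.851, 0.526, -0.001, -0.001]
contact_force: [-0.2, 0.7, -0.6]
gripper_width: 0.0154
grip_force: 39.5
```

Call:
servo_tool([
  {"tx": 25, "ty": -13, "tz": 0, "wx": 0, "wy": 0, "wz": 0.07, "jaw": -1},
  {"tx": 50, "ty": -26, "tz": 0, "wx": 0, "wy": 0, "wz": 0.14, "jaw": -1},
  {"tx": 75, "ty": -39, "tz": 0, "wx": 0, "wy": 0, "wz": 0.21, "jaw": -1},
  {"tx": 100, "ty": -52, "tz": 0, "wx": 0, "wy": 0, "wz": 0.28, "jaw": -1},
  {"tx": 125, "ty": -64, "tz": 0, "wx": 0, "wy": 0, "wz": 0.35, "jaw": -1},
])

```text
clock: 3.88
eef_pos: [0.3629, 0.1327, 0.1446]
orientation: [0.929, 0.37, -0.001, -0.0]
contact_force: [0.2, -0.1, -0.8]
gripper_width: 0.0152
grip_force: 39.5
```

Call:
servo_tool([
  {"tx": 23, "ty": -10, "tz": 0, "wx": 0, "wy": 0, "wz": 0.077, "jaw": -1},
  {"tx": 46, "ty": -20, "tz": 0, "wx": 0, "wy": 0, "wz": 0.154, "jaw": -1},
  {"tx": 69, "ty": -30, "tz": 0, "wx": 0, "wy": 0, "wz": 0.231, "jaw": -1},
  {"tx": 92, "ty": -40, "tz": 0, "wx": 0, "wy": 0, "wz": 0.308, "jaw": -1},
  {"tx": 113, "ty": -51, "tz": 0, "wx": 0, "wy": 0, "wz": 0.384, "jaw": -1},
])

```text
clock: 4.3
eef_pos: [0.4106, 0.2473, 0.1443]
orientation: [0.983, 0.186, -0.001, 0.0]
contact_force: [1.5, 0.7, -1.0]
gripper_width: 0.0152
grip_force: 39.5
```

Call:
servo_tool([
  {"tx": 18, "ty": -18, "tz": 0, "wx": 0, "wy": 0, "wz": 0.077, "jaw": -1},
  {"tx": 36, "ty": -36, "tz": 0, "wx": 0, "wy": 0, "wz": 0.154, "jaw": -1},
  {"tx": 54, "ty": -54, "tz": 0, "wx": 0, "wy": 0, "wz": 0.231, "jaw": -1},
  {"tx": 70, "ty": -72, "tz": 0, "wx": 0, "wy": 0, "wz": 0.308, "jaw": -1},
  {"tx": 86, "ty": -90, "tz": 0, "wx": 0, "wy": 0, "wz": 0.384, "jaw": -1},
])

```text
clock: 4.72
eef_pos: [0.4573, 0.3623, 0.1439]
orientation: [1.0, -0.005, -0.001, 0.001]
contact_force: [-0.2, 1.0, -1.1]
gripper_width: 0.0152
grip_force: 39.5
```

```bash
python3 -c "
from h import *
go((457,361,140,0))
a=snap('wrist');b=snap('top')
cv2.imwrite('pics/p4.png',np.hstack([cv2.resize(a['image'][:,:,::-1],(400,600))[:300] if 0 else cv2.resize(a['image'][:300,:,::-1],(480,225)),cv2.resize(b['image'][120:420,300:620,::-1],(240,225))]))
p,r,_=pose(); 
for X in ((544,362,42),(540,246,42)): print(proj(a,np.array(X)/1000))
print(proj(a,p+r.apply([.086,.0025,-.0135])))
cv2.imwrite('pics/p4w.png',a['image'][:,:,::-1]);cv2.imwrite('pics/p4t.png',b['image'][:,:,::-1])"
```

```text
t 4.7 at [457.3 362.3 143.9] psi -0.6 F [-0.2  1.  -1.1] w 0.0152 g 39.5 j6 2.23
  t [-0.3  1.3  3.9] w [ 0.002  0.003 -0.011]
(np.float64(320.15334938534085), np.float64(115.21519046182782))
(np.float64(491.6960508293036), np.float64(119.3676220584072))
(np.float64(322.30859279066834), np.float64(99.14838363894788))
```

View pics/p4.png

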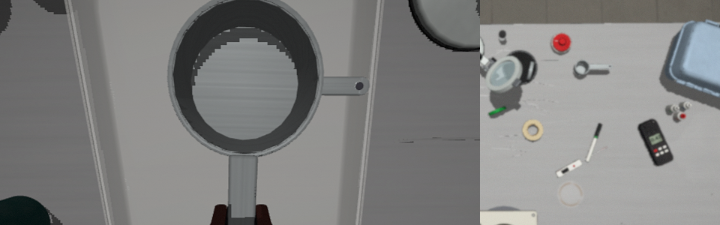

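No cup_3 appears anywhere now that the previously hidden area is visible, so only cup_2 and cup_4 are there. cup_1's handle end at (490,115) matches the prediction, so it hasn't moved. Lowering cup_2 into cup_1.

Call:
servo_tool([
  {"tx": 1, "ty": -1.5, "tz": 20, "wx": 0, "wy": 0, "wz": -0.011, "jaw": -1},
  {"tx": 1, "ty": -1.5, "tz": 40, "wx": 0, "wy": 0, "wz": -0.011, "jaw": -1},
  {"tx": 1, "ty": -1.5, "tz": 55, "wx": 0, "wy": 0, "wz": -0.011, "jaw": -1},
  {"tx": 1, "ty": -1.5, "tz": 60, "wx": 0, "wy": 0, "wz": -0.011, "jaw": -1},
  {"tx": 1, "ty": -1.5, "tz": 60, "wx": 0, "wy": 0, "wz": -0.011, "jaw": -1},
])

```text
clock: 5.23
eef_pos: [0.4572, 0.3616, 0.0834]
orientation: [1.0, 0.002, -0.002, 0.002]
contact_force: [0.2, -0.3, 0.6]
gripper_width: 0.0156
grip_force: 39.5
```

Call:
servo_tool([
  {"tx": 0, "ty": 0, "tz": 10, "wx": 0, "wy": 0, "wz": 0, "jaw": -1},
  {"tx": 0, "ty": 0, "tz": 20, "wx": 0, "wy": 0, "wz": 0, "jaw": -1},
  {"tx": 0, "ty": 0, "tz": 30, "wx": 0, "wy": 0, "wz": 0, "jaw": -1},
  {"tx": 0, "ty": 0, "tz": 35, "wx": 0, "wy": 0, "wz": 0, "jaw": -1},
  {"tx": 0, "ty": 0, "tz": 38, "wx": 0, "wy": 0, "wz": 0, "jaw": -1},
])

```text
clock: 5.65
eef_pos: [0.4589, 0.3633, 0.0469]
orientation: [1.0, 0.002, -0.0, 0.0]
contact_force: [-0.3, 1.3, -1.0]
gripper_width: 0.0154
grip_force: 39.6
```

```bash
python3 -c "
from h import *
go((457,361,40,0))
a=snap('wrist','p5.png');b=snap('scene')
cv2.imwrite('pics/p5.png',np.hstack([cv2.resize(a['image'][:240,:,::-1],(533,200)),cv2.resize(b['image'][290:370,140:246,::-1],(265,200))]))"
```

```text
t 5.7 at [458.9 363.3  46.9] psi 0.2 F [-0.3  1.3 -1. ] w 0.0154 g 39.6 j6 2.22
  t [-1.9  2.3  6.9] w [0.    0.    0.004]
```

View pics/p5.png

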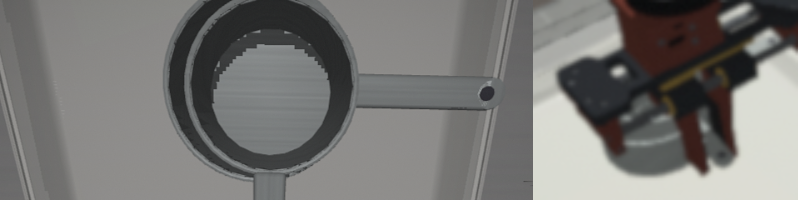

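The image shows cup_1's rim centre at about x=260 (display) and cup_2's at about x=270, so cup_2 sits about 4.5 mm towards -y. I'll compute the exact offsets before lowering.

```bash
python3 -c "
from h import *
a=snap('wrist'); k=1.2; p,r,_=pose()
z2=p[2]+.009+.0025
for n,z,L,R,B,rad in (('c1',.0445,163,358,177,47),('c2',z2,187,353,170,39)):
    l=ray(a,L*k,85*k,z)*1000; q=ray(a,R*k,85*k,z)*1000; b=ray(a,265*k,B*k,z)*1000
    print(n,(l+q)/2,(l-q)[1],'x centre',b[0]+rad)"
```

```text
c1 [546.42419507 367.2296958   44.5       ] 95.61406215205 x centre 547.3825381265278
c2 [545.30341954 362.67935177  59.00510489] 73.83873262174433 x centre 545.9539087521603
```

Call:
servo_tool([
  {"tx": 1, "ty": -2, "tz": -2, "wx": 0, "wy": 0, "wz": 0, "jaw": -1},
  {"tx": 1, "ty": -4, "tz": -2, "wx": 0, "wy": 0, "wz": 0, "jaw": -1},
  {"tx": 1, "ty": -4.5, "tz": 0, "wx": 0, "wy": 0, "wz": 0, "jaw": -1},
  {"tx": 1, "ty": -4.5, "tz": 3, "wx": 0, "wy": 0, "wz": 0, "jaw": -1},
  {"tx": 1, "ty": -4.5, "tz": 5.5, "wx": 0, "wy": 0, "wz": 0, "jaw": -1},
])

```text
clock: 6.22
eef_pos: [0.4599, 0.3678, 0.042]
orientation: [1.0, 0.002, 0.0, -0.0]
contact_force: [-0.7, 0.6, -0.7]
gripper_width: 0.0152
grip_force: 39.5
```

```bash
python3 -c "
from h import *
go((457,361,40,0))
a=snap('wrist');b=snap('scene')
cv2.imwrite('pics/p6.png',cv2.resize(a['image'][:240,:,::-1],(800,300)))"
```

```text
t 6.2 at [459.9 367.8  42. ] psi 0.2 F [-0.7  0.6 -0.7] w 0.0152 g 39.5 j6 2.22
  t [-3.   6.8  2. ] w [-0.    -0.     0.004]
```

View pics/p6.png

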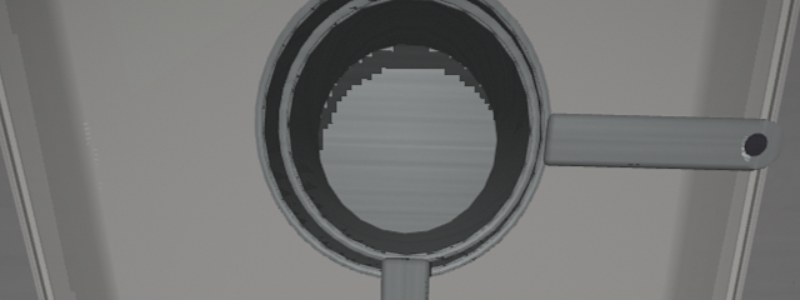

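cup_2 now sits inside cup_1's rim (rims centred at x≈411 and 403). I'll nudge it slightly more, seat it, and release.

Call:
servo_tool([
  {"tx": 0, "ty": -2, "tz": 1, "wx": 0, "wy": 0, "wz": 0, "jaw": -1},
  {"tx": 0, "ty": -2, "tz": 2, "wx": 0, "wy": 0, "wz": 0, "jaw": -1},
  {"tx": 0, "ty": -2, "tz": 2.5, "wx": 0, "wy": 0, "wz": 0, "jaw": -1},
  {"tx": 0, "ty": -2, "tz": 2.5, "wx": 0, "wy": 0, "wz": 0, "jaw": -0.3},
  {"tx": 0, "ty": -2, "tz": 2.5, "wx": 0, "wy": 0, "wz": 0, "jaw": -0.2},
])

```text
clock: 6.73
eef_pos: [0.4602, 0.3699, 0.0398]
orientation: [1.0, 0.002, 0.0, -0.0]
contact_force: [0.0, -0.7, 0.2]
gripper_width: 0.0249
grip_force: 0.0
```

Call:
servo_tool([
  {"tx": 0, "ty": 0, "tz": 0, "wx": 0, "wy": 0, "wz": 0, "jaw": -0.2},
  {"tx": 0, "ty": 0, "tz": -15, "wx": 0, "wy": 0, "wz": 0, "jaw": -0.2},
  {"tx": 0, "ty": 0, "tz": -45, "wx": 0, "wy": 0, "wz": 0, "jaw": -0.2},
  {"tx": 0, "ty": 0, "tz": -80, "wx": 0, "wy": 0, "wz": 0, "jaw": -0.2},
  {"tx": 0, "ty": 0, "tz": -105, "wx": 0, "wy": 0, "wz": 0, "jaw": 0},
])

```text
clock: 7.15
eef_pos: [0.4604, 0.37, 0.1469]
orientation: [1.0, 0.002, 0.001, -0.0]
contact_force: [-0.0, 0.1, 0.0]
gripper_width: 0.0391
grip_force: 0.0
```

```bash
python3 -c "
from h import *
go((365,130,150,44),(370,-150,150,84),(560,-324,120,92))
a=snap('wrist')
cv2.imwrite('pics/p7.png',cv2.resize(a['image'][:300,:,::-1],(640,300)))"
```

```text
t 7.2 at [460.4 370.  146.9] psi 0.2 F [-0.   0.1  0. ] w 0.0391 g 0.0 j6 2.22
  t [-48.2 119.8  -1.7] w [-0.    -0.001 -0.382]
  t [-89.4  93.2  -1.6] w [-0.    -0.001 -0.382]
  t [-95.5 102.4   0. ] w [ 0.     0.    -0.349]
  t [-124.7   63.6    0. ] w [ 0.     0.    -0.349]
  t [-76.6 103.6  15. ] w [ 0.    0.   -0.07]
  t [-83.6  98.   15. ] w [ 0.    0.   -0.07]
```

View pics/p7.png

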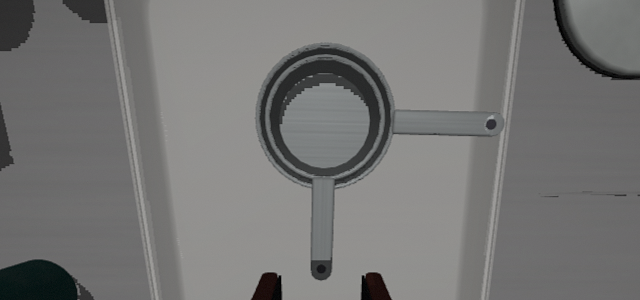

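cup_2 is nested in cup_1, with the rims concentric near (325,118) and the handles 90° apart. Next is cup_4.

Call:
servo_tool([
  {"tx": -10, "ty": 24, "tz": 0, "wx": 0, "wy": 0, "wz": -0.077, "jaw": 0},
  {"tx": -20, "ty": 48, "tz": 0, "wx": 0, "wy": 0, "wz": -0.154, "jaw": 0},
  {"tx": -30, "ty": 72, "tz": -1, "wx": 0, "wy": 0, "wz": -0.23, "jaw": 0},
  {"tx": -39, "ty": 96, "tz": -1, "wx": 0, "wy": 0, "wz": -0.306, "jaw": 0},
  {"tx": -48, "ty": 120, "tz": -2, "wx": 0, "wy": 0, "wz": -0.382, "jaw": 0},
])

```text
clock: 7.62
eef_pos: [0.4118, 0.2485, 0.1466]
orientation: [0.981, 0.194, 0.0, 0.0]
contact_force: [1.3, -0.3, 0.5]
gripper_width: 0.0438
grip_force: 0.0
```

Call:
servo_tool([
  {"tx": -18, "ty": 19, "tz": 0, "wx": 0, "wy": 0, "wz": -0.077, "jaw": 0},
  {"tx": -36, "ty": 38, "tz": 0, "wx": 0, "wy": 0, "wz": -0.154, "jaw": 0},
  {"tx": -54, "ty": 57, "tz": -1, "wx": 0, "wy": 0, "wz": -0.23, "jaw": 0},
  {"tx": -72, "ty": 75, "tz": -1, "wx": 0, "wy": 0, "wz": -0.306, "jaw": 0},
  {"tx": -89, "ty": 93, "tz": -2, "wx": 0, "wy": 0, "wz": -0.382, "jaw": 0},
])

```text
clock: 8.03
eef_pos: [0.3642, 0.1288, 0.1486]
orientation: [0.926, 0.376, 0.0, 0.0]
contact_force: [-0.6, -0.5, -1.0]
gripper_width: 0.0442
grip_force: 0.0
```

Call:
servo_tool([
  {"tx": -19, "ty": 20, "tz": 0, "wx": 0, "wy": 0, "wz": -0.07, "jaw": 0},
  {"tx": -38, "ty": 41, "tz": 0, "wx": 0, "wy": 0, "wz": -0.14, "jaw": 0},
  {"tx": -57, "ty": 61, "tz": 0, "wx": 0, "wy": 0, "wz": -0.21, "jaw": 0},
  {"tx": -76, "ty": 82, "tz": 0, "wx": 0, "wy": 0, "wz": -0.28, "jaw": 0},
  {"tx": -95, "ty": 102, "tz": 0, "wx": 0, "wy": 0, "wz": -0.35, "jaw": 0},
])

```text
clock: 8.45
eef_pos: [0.3675, -0.0108, 0.1488]
orientation: [0.847, 0.532, 0.0, 0.0]
contact_force: [1.2, 0.4, -1.0]
gripper_width: 0.0439
grip_force: 0.0
```

Call:
servo_tool([
  {"tx": -25, "ty": 13, "tz": 0, "wx": 0, "wy": 0, "wz": -0.07, "jaw": 0},
  {"tx": -50, "ty": 26, "tz": 0, "wx": 0, "wy": 0, "wz": -0.14, "jaw": 0},
  {"tx": -75, "ty": 39, "tz": 0, "wx": 0, "wy": 0, "wz": -0.21, "jaw": 0},
  {"tx": -100, "ty": 52, "tz": 0, "wx": 0, "wy": 0, "wz": -0.28, "jaw": 0},
  {"tx": -125, "ty": 64, "tz": 0, "wx": 0, "wy": 0, "wz": -0.35, "jaw": 0},
])

```text
clock: 8.87
eef_pos: [0.3703, -0.1515, 0.1488]
orientation: [0.741, 0.671, 0.0, 0.0]
contact_force: [1.0, 0.5, 0.7]
gripper_width: 0.044
grip_force: 0.0
```

```bash
python3 -c "
from h import *
go((574,-325.5,130,92))"
```

```text
t 8.9 at [ 370.3 -151.5  148.8] psi 84.3 F [1.  0.5 0.7] w 0.0440 g 0.0 j6 -0.32
  t [-76.4 110.    9.5] w [ 0.     0.    -0.067]
  t [-83.7 104.6   9.5] w [ 0.     0.    -0.067]
```

Call:
servo_tool([
  {"tx": -15, "ty": 22, "tz": 2, "wx": 0, "wy": 0, "wz": -0.013, "jaw": 0},
  {"tx": -30, "ty": 44, "tz": 4, "wx": 0, "wy": 0, "wz": -0.026, "jaw": 0},
  {"tx": -45, "ty": 66, "tz": 6, "wx": 0, "wy": 0, "wz": -0.04, "jaw": 0},
  {"tx": -60, "ty": 88, "tz": 8, "wx": 0, "wy": 0, "wz": -0.053, "jaw": 0},
  {"tx": -76, "ty": 110, "tz": 9.5, "wx": 0, "wy": 0, "wz": -0.067, "jaw": 0},
])

```text
clock: 9.28
eef_pos: [0.4726, -0.2378, 0.1389]
orientation: [0.72, 0.694, -0.0, 0.0]
contact_force: [0.5, 0.3, 0.1]
gripper_width: 0.0439
grip_force: 0.0
```

Call:
servo_tool([
  {"tx": -17, "ty": 21, "tz": 2, "wx": 0, "wy": 0, "wz": -0.013, "jaw": 0},
  {"tx": -34, "ty": 42, "tz": 4, "wx": 0, "wy": 0, "wz": -0.026, "jaw": 0},
  {"tx": -51, "ty": 63, "tz": 6, "wx": 0, "wy": 0, "wz": -0.04, "jaw": 0},
  {"tx": -68, "ty": 84, "tz": 8, "wx": 0, "wy": 0, "wz": -0.053, "jaw": 0},
  {"tx": -84, "ty": 105, "tz": 9.5, "wx": 0, "wy": 0, "wz": -0.067, "jaw": 0},
])

```text
clock: 9.7
eef_pos: [0.5746, -0.3255, 0.1292]
orientation: [0.696, 0.718, -0.0, -0.0]
contact_force: [0.4, -0.3, 0.8]
gripper_width: 0.044
grip_force: 0.0
```

```bash
python3 -c "
from h import *
go((574,-325.5,41,92))
a=snap('wrist','p8.png')
g=cv2.cvtColor(a['image'],cv2.COLOR_RGB2GRAY)
for X in ((571.5,-257.5,52),(574,-325.5,52),(575,-357,52)): print(np.round(proj(a,np.array(X)/1000)))
for v in (150,180,200,220,235,250,260): print(v,(g[v,260:390:4]//10).tolist())
"
```

```text
t 9.7 at [ 574.6 -325.5  129.2] psi 91.8 F [ 0.4 -0.3  0.8] w 0.0440 g 0.0 j6 -0.56
  t [ 0.  -0.5 88.2] w [-0.    -0.    -0.003]
[320. 147.]
[321. 250.]
[321. 293.]
150 [15, 15, 15, 15, 15, 15, 7, 7, 17, 8, 7, 17, 17, 16, 17, 17, 17, 17, 17, 17, 7, 8, 8, 8, 6, 5, 15, 15, 15, 15, 15, 15, 15]
180 [15, 15, 15, 15, 15, 15, 15, 15, 15, 15, 15, 8, 16, 14, 6, 7, 7, 6, 7, 6, 8, 16, 15, 15, 15, 15, 15, 15, 15, 15, 15, 15, 15]
200 [7, 7, 7, 7, 15, 15, 15, 8, 7, 7, 7, 7, 7, 7, 13, 16, 16, 17, 17, 17, 7, 7, 7, 7, 7, 7, 8, 15, 15, 15, 15, 15, 15]
220 [7, 7, 7, 7, 7, 7, 7, 7, 7, 7, 7, 7, 7, 7, 7, 8, 8, 8, 8, 7, 7, 7, 7, 7, 7, 7, 12, 15, 15, 15, 15, 15, 15]
235 [7, 7, 7, 7, 7, 7, 7, 7, 7, 7, 7, 7, 7, 7, 7, 8, 8, 8, 8, 7, 7, 7, 7, 8, 7, 8, 15, 15, 15, 15, 15, 15, 15]
250 [7, 7, 7, 7, 7, 7, 7, 7, 7, 7, 7, 7, 7, 7, 7, 8, 8, 7, 8, 7, 7, 7, 7, 7, 7, 7, 7, 15, 15, 15, 15, 15, 15]
260 [7, 7, 7, 7, 7, 7, 7, 7, 7, 7, 7, 7, 7, 7, 8, 8, 8, 8, 8, 7, 7, 7, 7, 7, 7, 7, 12, 15, 15, 15, 15, 15, 15]
```

Call:
servo_tool([
  {"tx": 0, "ty": 2, "tz": 30, "wx": 0, "wy": 0, "wz": 0, "jaw": 0},
  {"tx": 0, "ty": 2, "tz": 55, "wx": 0, "wy": 0, "wz": 0, "jaw": 0},
  {"tx": 0, "ty": 2, "tz": 78, "wx": 0, "wy": 0, "wz": 0, "jaw": 0},
  {"tx": 0, "ty": 2, "tz": 88, "wx": 0, "wy": 0, "wz": 0, "jaw": 0},
  {"tx": 0, "ty": 2, "tz": 88, "wx": 0, "wy": 0, "wz": 0, "jaw": -0.3},
])

```text
clock: 10.17
eef_pos: [0.574, -0.3233, 0.0389]
orientation: [0.696, 0.718, -0.001, -0.002]
contact_force: [-0.6, 0.1, -0.0]
gripper_width: 0.04
grip_force: 0.0
```

Call:
servo_tool([
  {"tx": 0, "ty": 0, "tz": 0, "wx": 0, "wy": 0, "wz": 0, "jaw": -1},
  {"tx": 0, "ty": 0, "tz": 0, "wx": 0, "wy": 0, "wz": 0, "jaw": -1},
  {"tx": 0, "ty": 0, "tz": 0, "wx": 0, "wy": 0, "wz": 0, "jaw": -1},
  {"tx": 0, "ty": 0, "tz": 0, "wx": 0, "wy": 0, "wz": 0, "jaw": -1},
  {"tx": 0, "ty": 0, "tz": 0, "wx": 0, "wy": 0, "wz": 0, "jaw": -1},
])

```text
clock: 10.58
eef_pos: [0.5766, -0.325, 0.0431]
orientation: [0.696, 0.718, 0.0, 0.001]
contact_force: [0.3, -2.2, 2.2]
gripper_width: 0.0155
grip_force: 39.9
```

Call:
servo_tool([
  {"tx": 0, "ty": 0, "tz": -10, "wx": 0, "wy": 0, "wz": 0, "jaw": -1},
  {"tx": 0, "ty": 0, "tz": -30, "wx": 0, "wy": 0, "wz": 0, "jaw": -1},
  {"tx": 0, "ty": 0, "tz": -60, "wx": 0, "wy": 0, "wz": 0, "jaw": -1},
  {"tx": 0, "ty": 0, "tz": -90, "wx": 0, "wy": 0, "wz": 0, "jaw": -1},
  {"tx": 0, "ty": 0, "tz": -115, "wx": 0, "wy": 0, "wz": 0, "jaw": -1},
])

```text
clock: 11.0
eef_pos: [0.576, -0.3245, 0.1594]
orientation: [0.696, 0.718, 0.0, 0.001]
contact_force: [0.9, -0.6, -0.8]
gripper_width: 0.0155
grip_force: 39.9
```

```bash
python3 -c "
from h import *
go((370,-150,155,84),(365,130,155,70),(495,315,155,45))
a=snap('wrist','p8.png'); g=a['image'].mean(2)
p,r,_=pose(); print(np.round(proj(a,p+r.apply([.068,0,-.0115]))),proj(a,p+r.apply([.045,0,-.0115])))
b=snap('top'); print('c1 area', [(ray(b,u,v,.05)*1000).round() for u,v in ((184,224),)])
m=(b['image'][195:255,150:250].mean(2)); cv2.imwrite('pics/t8.png',b['image'][:,:,::-1])
mm=(m<195).astype(np.uint8); c=max(cv2.findContours(mm,0,2)[0],key=cv2.contourArea); print(cv2.boundingRect(c))
"
```

```text
t 11.0 at [ 576.  -324.5  159.4] psi 91.8 F [ 0.9 -0.6 -0.8] w 0.0155 g 39.9 j6 -0.56
  t [  90.4 -100.3    2. ] w [0.001 0.    0.068]
  t [  83.4 -106.2    2.1] w [0.001 0.    0.068]
  t [139.  -17.1  -0. ] w [ 0.    -0.     0.122]
  t [135.8 -33.9  -0. ] w [ 0.    -0.     0.122]
  t [109.2  29.4   0. ] w [ 0.    -0.     0.218]
  t [112.9   5.1   0. ] w [ 0.    -0.     0.218]
[328. 159.] (np.float64(328.11891205031293), np.float64(219.30952210726144))
c1 area [array([543., 360.,  50.])]
(13, 0, 75, 60)
```

Call:
servo_tool([
  {"tx": 18, "ty": -20, "tz": 0, "wx": 0, "wy": 0, "wz": 0.013, "jaw": -1},
  {"tx": 36, "ty": -40, "tz": 0, "wx": 0, "wy": 0, "wz": 0.027, "jaw": -1},
  {"tx": 54, "ty": -60, "tz": 1, "wx": 0, "wy": 0, "wz": 0.04, "jaw": -1},
  {"tx": 72, "ty": -80, "tz": 2, "wx": 0, "wy": 0, "wz": 0.054, "jaw": -1},
  {"tx": 90, "ty": -100, "tz": 2, "wx": 0, "wy": 0, "wz": 0.068, "jaw": -1},
])

```text
clock: 11.52
eef_pos: [0.4712, -0.2363, 0.154]
orientation: [0.72, 0.694, -0.0, -0.001]
contact_force: [-0.8, 0.2, 0.4]
gripper_width: 0.0151
grip_force: 39.9
```

Call:
servo_tool([
  {"tx": 17, "ty": -21, "tz": 0, "wx": 0, "wy": 0, "wz": 0.013, "jaw": -1},
  {"tx": 34, "ty": -42, "tz": 0, "wx": 0, "wy": 0, "wz": 0.027, "jaw": -1},
  {"tx": 50, "ty": -63, "tz": 1, "wx": 0, "wy": 0, "wz": 0.04, "jaw": -1},
  {"tx": 67, "ty": -85, "tz": 2, "wx": 0, "wy": 0, "wz": 0.054, "jaw": -1},
  {"tx": 83, "ty": -106, "tz": 2, "wx": 0, "wy": 0, "wz": 0.068, "jaw": -1},
])

```text
clock: 11.93
eef_pos: [0.3682, -0.1495, 0.1521]
orientation: [0.743, 0.669, -0.0, -0.001]
contact_force: [0.1, -0.7, -0.8]
gripper_width: 0.0155
grip_force: 39.9
```

Call:
servo_tool([
  {"tx": 28, "ty": -3, "tz": 0, "wx": 0, "wy": 0, "wz": 0.024, "jaw": -1},
  {"tx": 56, "ty": -7, "tz": 0, "wx": 0, "wy": 0, "wz": 0.049, "jaw": -1},
  {"tx": 84, "ty": -10, "tz": 0, "wx": 0, "wy": 0, "wz": 0.073, "jaw": -1},
  {"tx": 112, "ty": -14, "tz": 0, "wx": 0, "wy": 0, "wz": 0.098, "jaw": -1},
  {"tx": 139, "ty": -17, "tz": 0, "wx": 0, "wy": 0, "wz": 0.122, "jaw": -1},
])

```text
clock: 12.35
eef_pos: [0.3668, -0.0094, 0.1524]
orientation: [0.783, 0.622, -0.0, -0.0]
contact_force: [0.4, 0.2, -0.6]
gripper_width: 0.0151
grip_force: 39.9
```

Call:
servo_tool([
  {"tx": 27, "ty": -7, "tz": 0, "wx": 0, "wy": 0, "wz": 0.024, "jaw": -1},
  {"tx": 54, "ty": -14, "tz": 0, "wx": 0, "wy": 0, "wz": 0.049, "jaw": -1},
  {"tx": 81, "ty": -20, "tz": 0, "wx": 0, "wy": 0, "wz": 0.073, "jaw": -1},
  {"tx": 108, "ty": -27, "tz": 0, "wx": 0, "wy": 0, "wz": 0.098, "jaw": -1},
  {"tx": 136, "ty": -34, "tz": 0, "wx": 0, "wy": 0, "wz": 0.122, "jaw": -1},
])

```text
clock: 12.77
eef_pos: [0.3644, 0.1306, 0.1524]
orientation: [0.819, 0.573, -0.0, -0.0]
contact_force: [0.4, -0.4, -0.6]
gripper_width: 0.015
grip_force: 39.9
```

Call:
servo_tool([
  {"tx": 22, "ty": 6, "tz": 0, "wx": 0, "wy": 0, "wz": 0.044, "jaw": -1},
  {"tx": 44, "ty": 12, "tz": 0, "wx": 0, "wy": 0, "wz": 0.087, "jaw": -1},
  {"tx": 66, "ty": 18, "tz": 0, "wx": 0, "wy": 0, "wz": 0.131, "jaw": -1},
  {"tx": 88, "ty": 24, "tz": 0, "wx": 0, "wy": 0, "wz": 0.174, "jaw": -1},
  {"tx": 109, "ty": 29, "tz": 0, "wx": 0, "wy": 0, "wz": 0.218, "jaw": -1},
])

```text
clock: 13.18
eef_pos: [0.4299, 0.2229, 0.1523]
orientation: [0.877, 0.48, -0.0, -0.0]
contact_force: [-0.2, 0.2, -1.0]
gripper_width: 0.0154
grip_force: 39.9
```

Call:
servo_tool([
  {"tx": 22, "ty": 1, "tz": 0, "wx": 0, "wy": 0, "wz": 0.044, "jaw": -1},
  {"tx": 45, "ty": 2, "tz": 0, "wx": 0, "wy": 0, "wz": 0.087, "jaw": -1},
  {"tx": 67, "ty": 3, "tz": 0, "wx": 0, "wy": 0, "wz": 0.131, "jaw": -1},
  {"tx": 90, "ty": 4, "tz": 0, "wx": 0, "wy": 0, "wz": 0.174, "jaw": -1},
  {"tx": 113, "ty": 5, "tz": 0, "wx": 0, "wy": 0, "wz": 0.218, "jaw": -1},
])

```text
clock: 13.6
eef_pos: [0.4946, 0.3152, 0.152]
orientation: [0.924, 0.382, -0.001, 0.0]
contact_force: [0.2, -0.2, -1.2]
gripper_width: 0.0154
grip_force: 39.9
```

```bash
python3 -c "
from h import *
go((498,316,155,45))
a=snap('wrist'); b=snap('scene')
p,r,_=pose(); print(np.round(proj(a,p+r.apply([.07,0,-.0115]))),proj(a,[.546,.364,.05]))
cv2.imwrite('pics/p9.png',np.vstack([cv2.resize(a['image'][:350,:,::-1],(640,350)),cv2.resize(b['image'][180:380,100:380,::-1],(350,250),interpolation=2)if 0 else np.hstack([cv2.resize(b['image'][200:380,100:380,::-1],(389,250),interpolation=2),np.zeros((250,251,3),np.uint8)])]))
for z in (.0515,): np.save('cam9.npy',np.hstack([a['R'],a['t'][:,None]]))"
```

```text
t 13.6 at [494.6 315.2 152. ] psi 44.9 F [ 0.2 -0.2 -1.2] w 0.0154 g 39.9 j6 1.33
  t [ 3.   1.9 -3. ] w [-0.     0.001 -0.002]
[322. 142.] (np.float64(324.45427340015164), np.float64(140.3217494797532))
```

View pics/p9.png

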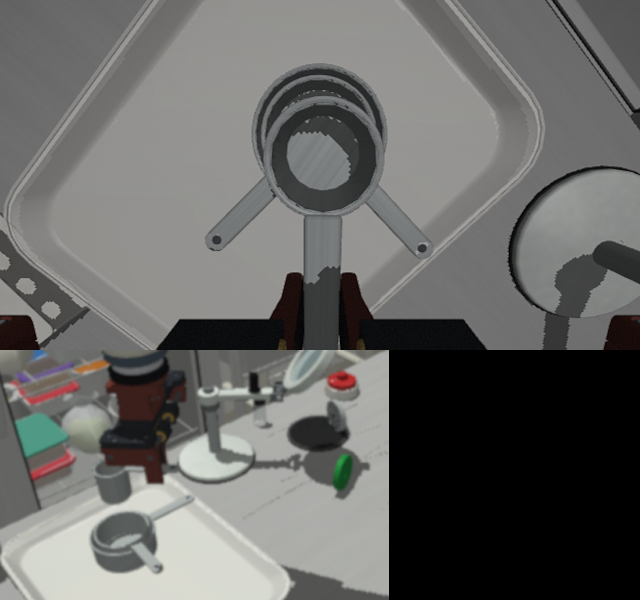

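cup_4 is held with its rim centre at (324,156). cup_1's rim spans x 252–386 with its top at v=64, so the centre is about (319,131), with cup_2 inside it and the tray undisturbed.

```bash
python3 -c "
from h import *
a=snap('wrist');p,r,_=pose()
c1=ray(a,319,131,.0445);t=ray(a,319,64,.0445);l=ray(a,252,131,.0445);q=ray(a,386,131,.0445)
print('c1',c1*1000,'d',np.linalg.norm(l-q),'r',np.linalg.norm(t-c1), 'from top', (t+np.array([-.707,-.707,0])*.047)*1000)
c4=ray(a,324,156,p[2]+.0115);print('c4',c4*1000,r.inv().apply(c4-p)*1000)
d=r.inv().apply(c1-c4)*1000;print(d)
go((0,0,0,45))"
```

```text
c1 [549.59105325 373.06323315  44.5       ] d 0.09364178406751093 r 0.04281410256519027 from top [546.68936738 370.05510997  44.5       ]
c4 [544.19142246 363.87391942 163.443543  ] [ 69.25085035   0.70583879 -11.54923325]
[ 10.40486907  -2.63636939 118.93676546]
t 13.8 at [494.8 315.3 151.9] psi 45.1 F [-0.6 -0.7 -0.8] w 0.0154 g 39.9 j6 1.33
  t [-143.1  -32.    38.1] w [-0.  0.  0.]
  t [-143.1  -31.9   38.1] w [-0.  0.  0.]
  t [-143.2  -31.8   38. ] w [-0.  0.  0.]
  t [-143.2  -31.8   38. ] w [-0.  0.  0.]
```

Call:
servo_tool([
  {"tx": 3, "ty": -1, "tz": 20, "wx": 0, "wy": 0, "wz": 0, "jaw": -1},
  {"tx": 6, "ty": -2.5, "tz": 40, "wx": 0, "wy": 0, "wz": 0, "jaw": -1},
  {"tx": 6, "ty": -2.5, "tz": 60, "wx": 0, "wy": 0, "wz": 0, "jaw": -1},
  {"tx": 6, "ty": -2.5, "tz": 78, "wx": 0, "wy": 0, "wz": 0, "jaw": -1},
  {"tx": 6, "ty": -2.5, "tz": 90, "wx": 0, "wy": 0, "wz": 0, "jaw": -1},
])

```text
clock: 14.17
eef_pos: [0.4953, 0.319, 0.0607]
orientation: [0.924, 0.383, -0.002, 0.0]
contact_force: [-0.4, -0.4, -1.0]
gripper_width: 0.0152
grip_force: 39.9
```

Call:
servo_tool([
  {"tx": 0, "ty": 0, "tz": 4, "wx": 0, "wy": 0, "wz": 0, "jaw": -1},
  {"tx": 0, "ty": 0, "tz": 7, "wx": 0, "wy": 0, "wz": 0, "jaw": -1},
  {"tx": 0, "ty": 0, "tz": 9, "wx": 0, "wy": 0, "wz": 0, "jaw": -1},
  {"tx": 0, "ty": 0, "tz": 10.5, "wx": 0, "wy": 0, "wz": 0, "jaw": -1},
  {"tx": 0, "ty": 0, "tz": 10.5, "wx": 0, "wy": 0, "wz": 0, "jaw": -1},
])

```text
clock: 14.58
eef_pos: [0.4976, 0.3208, 0.0528]
orientation: [0.924, 0.383, 0.0, -0.0]
contact_force: [0.2, -0.8, -0.3]
gripper_width: 0.0153
grip_force: 39.9
```

Call:
servo_tool([
  {"tx": 0, "ty": 0, "tz": 1.5, "wx": 0, "wy": 0, "wz": 0, "jaw": -1},
  {"tx": 0, "ty": 0, "tz": 1.5, "wx": 0, "wy": 0, "wz": 0, "jaw": -0.5},
  {"tx": 0, "ty": 0, "tz": 1.5, "wx": 0, "wy": 0, "wz": 0, "jaw": -0.3},
  {"tx": 0, "ty": 0, "tz": 1.5, "wx": 0, "wy": 0, "wz": 0, "jaw": -0.3},
  {"tx": 0, "ty": 0, "tz": 1.5, "wx": 0, "wy": 0, "wz": 0, "jaw": -0.3},
])

```text
clock: 15.0
eef_pos: [0.4974, 0.3208, 0.0509]
orientation: [0.924, 0.383, 0.0, -0.0]
contact_force: [0.4, 0.6, 0.4]
gripper_width: 0.0303
grip_force: 0.0
```

Call:
servo_tool([
  {"tx": 0, "ty": 0, "tz": -10, "wx": 0, "wy": 0, "wz": 0, "jaw": -0.3},
  {"tx": 0, "ty": 0, "tz": -35, "wx": 0, "wy": 0, "wz": 0, "jaw": -0.3},
  {"tx": 0, "ty": 0, "tz": -75, "wx": 0, "wy": 0, "wz": 0, "jaw": -0.3},
  {"tx": 0, "ty": 0, "tz": -115, "wx": 0, "wy": 0, "wz": 0, "jaw": 0},
  {"tx": 0, "ty": 0, "tz": -150, "wx": 0, "wy": 0, "wz": 0, "jaw": 0},
])

```text
clock: 15.42
eef_pos: [0.4973, 0.3207, 0.2037]
orientation: [0.924, 0.383, 0.001, -0.0]
contact_force: [0.3, 0.5, 0.1]
gripper_width: 0.0409
grip_force: 0.0
```

```bash
python3 - <<'E'
from h import *
a=snap('wrist','p10w.png')
p,r,_=pose(); print(p)
g=cv2.cvtColor(a['image'],cv2.COLOR_RGB2GRAY)
for n,z in(('c1',.0445),('c2',.0515),('c4',.0625)): print(n,np.round(proj(a,[.5467,.370,z])))
c=cv2.HoughCircles(cv2.medianBlur(g,3),cv2.HOUGH_GRADIENT,1.2,3,param1=120,param2=30,minRadius=20,maxRadius=75)
print(None if c is None else c[0,:14].round().tolist())
# top camera: magnifier features; arm clear?
b=snap('top','t10.png'); s=snap('scene','s10.png')
hsv=cv2.cvtColor(b['image'],cv2.COLOR_RGB2HSV); gt=b['image'].max(2)
def blobs(m,x0,x1,y0,y1,mn=8):
    k=np.zeros_like(m,np.uint8);k[y0:y1,x0:x1]=m[y0:y1,x0:x1]
    n,l,st,ce=cv2.connectedComponentsWithStats(k)
    for i in range(1,n):
        if st[i,4]>=mn: print(st[i].tolist(),ce[i].round(1).tolist())
print('dark');blobs(gt<55,260,400,150,260)
print('light plate');blobs((gt>110),358,378,190,232,5)
E
```

```text
[0.50059285 0.32278632 0.21069807]
c1 [322. 141.]
c2 [322. 141.]
c4 [322. 141.]
[[325.0, 145.0, 53.0], [563.0, 242.0, 74.0], [321.0, 136.0, 53.0], [560.0, 239.0, 70.0], [563.0, 231.0, 64.0], [555.0, 239.0, 68.0], [539.0, 244.0, 56.0], [316.0, 147.0, 50.0], [317.0, 140.0, 50.0], [562.0, 235.0, 66.0], [561.0, 244.0, 74.0], [434.0, 141.0, 69.0], [543.0, 243.0, 56.0], [435.0, 137.0, 70.0]]
dark
[327, 164, 5, 5, 10] [329.2, 166.6]
[343, 189, 29, 41, 433] [358.5, 204.9]
[296, 192, 6, 7, 28] [298.4, 195.6]
[369, 206, 5, 16, 32] [371.6, 213.8]
light plate
[362, 190, 16, 42, 239] [373.5, 211.3]
[364, 203, 8, 21, 90] [367.4, 212.4]
```

```bash
cat > mat.py <<'E'
from h import *
from scipy.optimize import least_squares
def mat(b,pts_ok):
    gt=b['image'].max(2); m=((gt<75)*255).astype(np.uint8); k=np.zeros_like(m);k[180:245,320:385]=m[180:245,320:385]
    k=cv2.morphologyEx(k,cv2.MORPH_OPEN,np.ones((3,3)))
    c=cv2.convexHull(np.vstack([q for q in cv2.findContours(k,0,1)[0] if len(q)>12]))
    full=np.zeros_like(k);cv2.drawContours(full,[c],-1,255,-1)
    c=max(cv2.findContours(full,0,1)[0],key=len)[:,0]
    w=np.array([ray(b,u,v,.004)[:2] for u,v in c if pts_ok(u,v)])*1000
    f=lambda q:np.hypot(*(w-q).T)-60
    s=least_squares(f,w.mean(0),loss='soft_l1'); return s.x,np.abs(s.fun).mean(),len(w)
E
python3 - <<'E'
from mat import *
b=snap('top'); a=snap('wrist'); s=snap('scene'); im=b['image']; gt=im.max(2)
print(mat(b,lambda u,v:(u>360) or (v<195 and u>348)),mat(b,lambda u,v:u>352 and v<215))
# foot centre: bright ellipse
hi=((gt>205)*255).astype(np.uint8); k=np.zeros_like(hi);k[150:215,245:310]=hi[150:215,245:310]
c=max(cv2.findContours(k,0,1)[0],key=cv2.contourArea); print('foot px',cv2.minEnclosingCircle(c))
P=lambda u,v,z:(ray(b,u,v,z)*1000).round(1)
print('post',P(273.5,174,.143),'knob',P(298.4,195.6,.170),'plate mid',P(367.4,212.4,.035),'plate top/bot px',P(367,200,.035),P(366,224,.035))
crop=lambda i,x,y,w,h,S:cv2.resize(i[y:y+h,x:x+w,::-1],S,interpolation=cv2.INTER_CUBIC)
cv2.imwrite('pics/v13.png',np.vstack([crop(im,245,150,140,105,(800,600))[:, :][:360] if 0 else crop(im,250,152,133,60,(800,360)),np.hstack([crop(a['image'],200,60,240,144,(400,240)),crop(s['image'],220,170,170,102,(400,240))])]))
E
```

```text
(array([579.6632248 , -50.15027899]), np.float64(1.5859690769565313), 57) (array([577.84191046, -51.61678879]), np.float64(0.7973552375364256), 35)
foot px ((277.7916564941406, 184.0), 24.53668212890625)
post [646.3 129.9 143. ] knob [591.1  71.  170. ] plate mid [570.2 -92.2  35. ] plate top/bot px [601.3 -91.6  35. ] [541.2 -88.4  35. ]
```

View pics/v13.png

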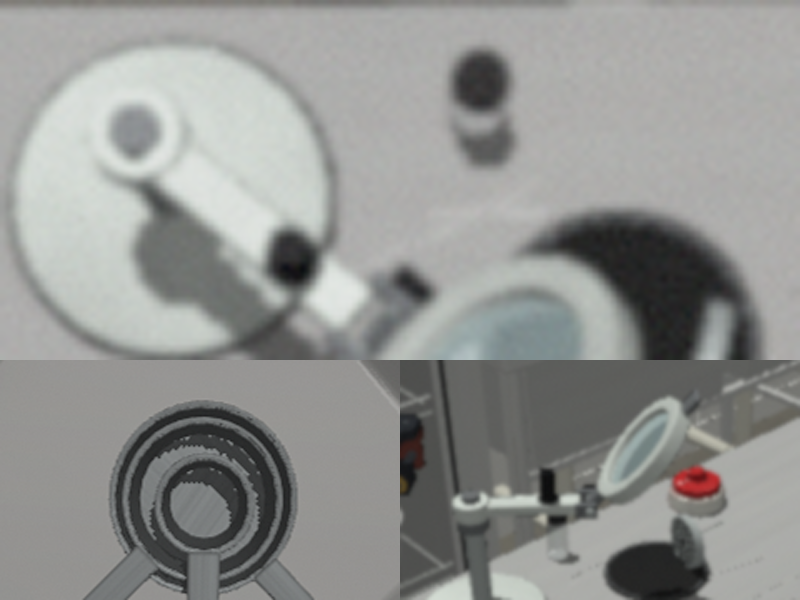

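The nest is right: cup_4's rim sits inside cup_2 inside cup_1, with three separate handles. The knob shows at (298,196), which puts it at (591,71) mm, with the post at (646,130). The arm's direction is about -133°, the mat's centre about (578,-51), and the plate stands at about (570,-91). Next I'll pinch the knob and swing the arm clear.

```bash
python3 -c "
from h import *
go((591,71,212,47),(591,71,157,47))"
```

```text
t 15.7 at [496.4 320.1 199.8] psi 45.0 F [-0.2 -0.3  0.4] w 0.0439 g 0.0 j6 1.34
  t [-54.7 121.5  -6.1] w [-0.     0.001 -0.017]
  t [-56.8 120.5  -6.1] w [-0.     0.001 -0.017]
  t [ 0. -0. 55.] w [0. 0. 0.]
```

Call:
servo_tool([
  {"tx": -11, "ty": 24, "tz": -4, "wx": 0, "wy": 0, "wz": -0.004, "jaw": 0},
  {"tx": -22, "ty": 48, "tz": -6, "wx": 0, "wy": 0, "wz": -0.008, "jaw": 0},
  {"tx": -33, "ty": 73, "tz": -6, "wx": 0, "wy": 0, "wz": -0.012, "jaw": 0},
  {"tx": -44, "ty": 97, "tz": -6, "wx": 0, "wy": 0, "wz": -0.015, "jaw": 0},
  {"tx": -55, "ty": 121, "tz": -6, "wx": 0, "wy": 0, "wz": -0.017, "jaw": 0},
])

```text
clock: 16.13
eef_pos: [0.5432, 0.1947, 0.2047]
orientation: [0.92, 0.391, -0.002, -0.0]
contact_force: [-0.5, 0.3, 0.1]
gripper_width: 0.0438
grip_force: 0.0
```

Call:
servo_tool([
  {"tx": -11, "ty": 24, "tz": -4, "wx": 0, "wy": 0, "wz": -0.004, "jaw": 0},
  {"tx": -22, "ty": 48, "tz": -6, "wx": 0, "wy": 0, "wz": -0.008, "jaw": 0},
  {"tx": -34, "ty": 73, "tz": -6, "wx": 0, "wy": 0, "wz": -0.012, "jaw": 0},
  {"tx": -46, "ty": 97, "tz": -6, "wx": 0, "wy": 0, "wz": -0.015, "jaw": 0},
  {"tx": -57, "ty": 121, "tz": -6, "wx": 0, "wy": 0, "wz": -0.017, "jaw": 0},
])

```text
clock: 16.55
eef_pos: [0.5905, 0.0697, 0.2106]
orientation: [0.917, 0.399, -0.002, -0.001]
contact_force: [0.5, 0.5, 1.1]
gripper_width: 0.0438
grip_force: 0.0
```

Call:
servo_tool([
  {"tx": 0, "ty": 0, "tz": 0, "wx": 0, "wy": 0, "wz": 0, "jaw": 0},
  {"tx": 0, "ty": 0, "tz": 0, "wx": 0, "wy": 0, "wz": 0, "jaw": 0},
])

```text
clock: 16.72
eef_pos: [0.5907, 0.07, 0.2108]
orientation: [0.918, 0.397, -0.002, -0.001]
contact_force: [-0.1, 0.4, -1.0]
gripper_width: 0.0437
grip_force: 0.0
```

```bash
python3 - <<'E'
from h import *
go((591,71,157,47))
a=snap('wrist','p14w.png'); g=a['image'].max(2)
print(proj(a,[.591,.071,.176]),proj(a,[.591,.071,.15]))
m=((g<45)*255).astype(np.uint8); m[300:]=0
n,l,st,ce=cv2.connectedComponentsWithStats(m)
for i in range(1,n):
    if st[i,4]>150: print(st[i].tolist(),ce[i].round(1).tolist())
E
```

```text
t 16.7 at [590.7  70.  210.8] psi 46.8 F [-0.1  0.4 -1. ] w 0.0437 g 0.0 j6 0.85
  t [ 1.1 -0.3 53.8] w [-0.002  0.002 -0.003]
(np.float64(321.2963002129267), np.float64(271.5271758698952)) (np.float64(321.4099899818715), np.float64(256.2188123555785))
[473, 0, 167, 75, 577] [574.5, 52.0]
[440, 190, 29, 29, 260] [449.2, 202.3]
[310, 228, 34, 46, 1159] [326.4, 249.9]
[342, 246, 106, 54, 4129] [397.1, 276.6]
[246, 273, 31, 27, 644] [263.3, 287.6]
```

Call:
servo_tool([
  {"tx": 0, "ty": 2, "tz": 15, "wx": 0, "wy": 0, "wz": 0, "jaw": 0},
  {"tx": 0, "ty": 2, "tz": 32, "wx": 0, "wy": 0, "wz": 0, "jaw": 0},
  {"tx": 0, "ty": 2, "tz": 46, "wx": 0, "wy": 0, "wz": 0, "jaw": 0},
  {"tx": 0, "ty": 2, "tz": 53, "wx": 0, "wy": 0, "wz": 0, "jaw": 0},
  {"tx": 0, "ty": 2, "tz": 53, "wx": 0, "wy": 0, "wz": 0, "jaw": -0.3},
], newtons=25)

```text
clock: 17.18
eef_pos: [0.591, 0.0707, 0.1575]
orientation: [0.917, 0.399, -0.002, -0.001]
contact_force: [-0.6, -0.5, -1.1]
gripper_width: 0.04
grip_force: 0.0
```

Call:
servo_tool([
  {"tx": 0, "ty": 0, "tz": 0, "wx": 0, "wy": 0, "wz": 0, "jaw": -1},
  {"tx": 0, "ty": 0, "tz": 0, "wx": 0, "wy": 0, "wz": 0, "jaw": -1},
  {"tx": 0, "ty": 0, "tz": 0, "wx": 0, "wy": 0, "wz": 0, "jaw": -1},
  {"tx": 0, "ty": 0, "tz": 0, "wx": 0, "wy": 0, "wz": 0, "jaw": -1},
])

```text
clock: 17.52
eef_pos: [0.5937, 0.0696, 0.1606]
orientation: [0.917, 0.399, 0.001, 0.001]
contact_force: [1.5, 0.1, 0.2]
gripper_width: 0.0153
grip_force: 25.0
```

```bash
python3 - <<'E'
from h import *
p,_,_=pose(); P=np.array([646.3,130]); d=p[:2]*1000-P; R=np.hypot(*d); th=np.degrees(np.arctan2(d[1],d[0])); print(R,th)
R=78
go(*[(P[0]+R*np.cos(np.radians(t)),P[1]+R*np.sin(np.radians(t)),157,t+180) for t in (th-12,th-24,th-36,th-48)])
E
```

```text
80.03993579205056 -131.03728744841248
t 17.5 at [593.7  69.6 160.6] psi 47.0 F [1.5 0.1 0.2] w 0.0153 g 25.0 j6 0.85
  t [  3.2 -16.3   3.6] w [ 0.002 -0.001  0.175]
  t [  1.7 -16.2  -0. ] w [ 0.    -0.     0.209]
  t [  1.7 -16.2  -0. ] w [-0.    -0.     0.209]
  t [  1.7 -16.2  -0. ] w [ 0.    -0.     0.209]
```

Call:
servo_tool([
  {"tx": 0.1, "ty": -3.3, "tz": 0, "wx": 0, "wy": 0, "wz": 0.042, "jaw": -1},
  {"tx": 0.3, "ty": -6.5, "tz": 0, "wx": 0, "wy": 0, "wz": 0.084, "jaw": -1},
  {"tx": 0.6, "ty": -9.8, "tz": 0, "wx": 0, "wy": 0, "wz": 0.126, "jaw": -1},
  {"tx": 1.1, "ty": -13, "tz": 0, "wx": 0, "wy": 0, "wz": 0.168, "jaw": -1},
  {"tx": 1.7, "ty": -16.2, "tz": 0, "wx": 0, "wy": 0, "wz": 0.209, "jaw": -1},
])

```text
clock: 17.93
eef_pos: [0.5827, 0.0811, 0.1606]
orientation: [0.954, 0.3, 0.0, 0.001]
contact_force: [0.1, -6.1, 2.9]
gripper_width: 0.0152
grip_force: 25.0
```

Call:
servo_tool([
  {"tx": 0.1, "ty": -3.3, "tz": 0, "wx": 0, "wy": 0, "wz": 0.042, "jaw": -1},
  {"tx": 0.3, "ty": -6.5, "tz": 0, "wx": 0, "wy": 0, "wz": 0.084, "jaw": -1},
  {"tx": 0.6, "ty": -9.8, "tz": 0, "wx": 0, "wy": 0, "wz": 0.126, "jaw": -1},
  {"tx": 1.1, "ty": -13, "tz": 0, "wx": 0, "wy": 0, "wz": 0.168, "jaw": -1},
  {"tx": 1.7, "ty": -16.2, "tz": 0, "wx": 0, "wy": 0, "wz": 0.209, "jaw": -1},
])

```text
clock: 18.35
eef_pos: [0.5736, 0.0951, 0.1606]
orientation: [0.98, 0.199, -0.001, 0.001]
contact_force: [-3.9, -7.2, 5.9]
gripper_width: 0.0157
grip_force: 25.0
```

Call:
servo_tool([
  {"tx": 0.1, "ty": -3.3, "tz": 0, "wx": 0, "wy": 0, "wz": 0.042, "jaw": -1},
  {"tx": 0.3, "ty": -6.5, "tz": 0, "wx": 0, "wy": 0, "wz": 0.084, "jaw": -1},
  {"tx": 0.6, "ty": -9.8, "tz": 0, "wx": 0, "wy": 0, "wz": 0.126, "jaw": -1},
  {"tx": 1.1, "ty": -13, "tz": 0, "wx": 0, "wy": 0, "wz": 0.168, "jaw": -1},
  {"tx": 1.7, "ty": -16.2, "tz": 0, "wx": 0, "wy": 0, "wz": 0.209, "jaw": -1},
])

```text
clock: 18.77
eef_pos: [0.5678, 0.1105, 0.1605]
orientation: [0.995, 0.095, -0.002, 0.001]
contact_force: [-6.1, -6.8, 9.2]
gripper_width: 0.0155
grip_force: 25.0
```

Call:
servo_tool([
  {"tx": 0.1, "ty": -3.3, "tz": 0, "wx": 0, "wy": 0, "wz": 0.042, "jaw": -1},
  {"tx": 0.3, "ty": -6.5, "tz": 0, "wx": 0, "wy": 0, "wz": 0.084, "jaw": -1},
  {"tx": 0.6, "ty": -9.8, "tz": 0, "wx": 0, "wy": 0, "wz": 0.126, "jaw": -1},
  {"tx": 1.1, "ty": -13, "tz": 0, "wx": 0, "wy": 0, "wz": 0.168, "jaw": -1},
  {"tx": 1.7, "ty": -16.2, "tz": 0, "wx": 0, "wy": 0, "wz": 0.209, "jaw": -1},
])

```text
clock: 19.18
eef_pos: [0.5651, 0.1266, 0.1605]
orientation: [1.0, -0.009, -0.003, 0.001]
contact_force: [-13.0, -7.7, 13.5]
gripper_width: 0.0155
grip_force: 25.0
```

Call:
servo_tool([
  {"tx": 0, "ty": 0, "tz": 0, "wx": 0, "wy": 0, "wz": 0, "jaw": 0},
  {"tx": 0, "ty": 0, "tz": 0, "wx": 0, "wy": 0, "wz": 0, "jaw": 0},
  {"tx": 0, "ty": 0, "tz": -20, "wx": 0, "wy": 0, "wz": 0, "jaw": 0},
  {"tx": 0, "ty": 0, "tz": -50, "wx": 0, "wy": 0, "wz": 0, "jaw": 0},
  {"tx": 0, "ty": 0, "tz": -80, "wx": 0, "wy": 0, "wz": 0, "jaw": 0},
])

```text
clock: 19.6
eef_pos: [0.5677, 0.128, 0.2401]
orientation: [1.0, -0.008, -0.001, 0.0]
contact_force: [1.4, -0.1, 0.4]
gripper_width: 0.043
grip_force: 0.0
```

```bash
python3 - <<'E'
from mat import *
b=snap('top','t15.png'); gt=b['image'].max(2)
for f in (lambda u,v:True,lambda u,v:v<225):
    try: print(mat(b,f))
    except Exception as e: print(e)
k=np.zeros(gt.shape,np.uint8); k[192:230,335:376]=gt[192:230,335:376]>100
n,l,st,ce=cv2.connectedComponentsWithStats(k)
for i in range(1,n):
    if st[i,4]>15: print(st[i].tolist(),ce[i].round(1).tolist())
for v in range(186,236,3): print(v,(gt[v,320:386:2]//10).tolist())
go((570,-91,200,90))
E
```

```text
(array([580.37524823, -53.31432288]), np.float64(5.199833852628753), 122)
(array([575.41820222, -56.75480974]), np.float64(3.8395130764786156), 90)
[367, 192, 9, 14, 53] [372.9, 196.2]
[364, 202, 8, 22, 98] [367.4, 212.3]
[366, 215, 10, 15, 61] [372.4, 224.9]
[335, 225, 6, 5, 17] [336.7, 227.8]
186 [16, 17, 17, 17, 17, 17, 17, 17, 17, 17, 17, 16, 16, 15, 15, 14, 14, 14, 14, 15, 16, 16, 16, 16, 16, 16, 16, 16, 16, 16, 16, 16, 16]
189 [17, 17, 17, 17, 17, 16, 16, 16, 16, 16, 15, 12, 9, 7, 6, 6, 4, 5, 6, 6, 8, 10, 13, 15, 16, 16, 16, 16, 16, 16, 16, 16, 16]
192 [17, 17, 17, 17, 16, 16, 16, 16, 15, 11, 8, 6, 4, 3, 3, 3, 3, 3, 4, 3, 3, 4, 6, 9, 12, 16, 16, 16, 16, 16, 16, 16, 16]
195 [16, 16, 16, 16, 16, 16, 16, 13, 8, 5, 3, 4, 3, 3, 3, 3, 3, 3, 4, 3, 3, 3, 4, 3, 5, 9, 14, 16, 16, 16, 16, 16, 17]
198 [16, 16, 16, 16, 16, 16, 13, 7, 4, 3, 3, 4, 3, 3, 3, 3, 3, 3, 3, 3, 3, 3, 3, 3, 4, 6, 10, 15, 16, 16, 16, 16, 16]
201 [16, 16, 16, 16, 16, 15, 8, 5, 3, 3, 3, 3, 3, 3, 3, 3, 3, 3, 3, 3, 3, 3, 3, 3, 6, 6, 6, 11, 16, 16, 16, 16, 16]
204 [17, 16, 16, 17, 16, 12, 6, 4, 3, 3, 3, 3, 3, 3, 3, 3, 3, 4
[... 791 characters left out ...]
16, 14, 9, 6, 4, 4, 3, 3, 3, 3, 3, 3, 4, 4, 3, 5, 7, 7, 6, 9, 14, 16, 16, 16, 16, 16, 16]
228 [16, 16, 16, 16, 16, 16, 16, 17, 15, 12, 9, 7, 4, 4, 3, 3, 4, 3, 3, 3, 4, 3, 4, 7, 12, 16, 16, 17, 16, 16, 16, 16, 17]
231 [17, 16, 16, 16, 17, 16, 17, 16, 16, 16, 16, 13, 10, 8, 8, 7, 5, 6, 6, 8, 8, 10, 13, 15, 16, 16, 16, 17, 16, 16, 15, 16, 16]
234 [15, 16, 16, 16, 17, 16, 16, 16, 16, 16, 16, 16, 16, 16, 16, 15, 14, 14, 15, 16, 16, 16, 16, 16, 16, 16, 16, 16, 16, 16, 17, 16, 16]
t 19.6 at [571.3 128.8 246.9] psi -0.9 F [1.8 0.7 4.2] w 0.0437 g 0.0 j6 1.79
  t [ 0.6 73.3 15.5] w [ 0.002 -0.003 -0.529]
  t [-36.4  63.6  15.4] w [ 0.002 -0.003 -0.529]
  t [-63.5  36.6  15.5] w [ 0.002 -0.003 -0.529]
```

The mat is now fully visible, centred at about (353,210) px, which is (580,-53) mm. The plate is centred at about (367,212) px, (570,-92) mm, with its normal pointing at about 77°, straight at the mat's centre. I'll move behind it with the jaws closed.

```bash
python3 - <<'E'
from h import *
go((562,-128,190,77),(562,-128,57,77))
E
```

```text
t 19.6 at [571.3 128.8 246.9] psi -0.9 F [1.8 0.7 4.2] w 0.0437 g 0.0 j6 1.79
  t [-1.9 85.7 18.8] w [ 0.001 -0.003 -0.453]
  t [-39.2  76.2  18.7] w [ 0.001 -0.003 -0.453]
  t [-68.6  51.4  18.8] w [ 0.001 -0.003 -0.453]
  t [  0.  -0. 133.] w [0. 0. 0.]
```

Call:
servo_tool([
  {"tx": 0, "ty": 17, "tz": 3, "wx": 0, "wy": 0, "wz": -0.09, "jaw": -1},
  {"tx": -1, "ty": 34, "tz": 6, "wx": 0, "wy": 0, "wz": -0.18, "jaw": -1},
  {"tx": -1, "ty": 51, "tz": 9, "wx": 0, "wy": 0, "wz": -0.27, "jaw": -1},
  {"tx": -2, "ty": 68, "tz": 12, "wx": 0, "wy": 0, "wz": -0.36, "jaw": -1},
  {"tx": -2, "ty": 86, "tz": 15, "wx": 0, "wy": 0, "wz": -0.453, "jaw": -1},
])

```text
clock: 20.07
eef_pos: [0.5649, 0.0416, 0.2248]
orientation: [0.976, 0.219, 0.001, -0.0]
contact_force: [-0.5, 0.7, -0.5]
gripper_width: 0.0139
grip_force: 0.0
```

Call:
servo_tool([
  {"tx": -8, "ty": 15, "tz": 3, "wx": 0, "wy": 0, "wz": -0.09, "jaw": -1},
  {"tx": -16, "ty": 30, "tz": 6, "wx": 0, "wy": 0, "wz": -0.18, "jaw": -1},
  {"tx": -24, "ty": 45, "tz": 9, "wx": 0, "wy": 0, "wz": -0.27, "jaw": -1},
  {"tx": -32, "ty": 60, "tz": 12, "wx": 0, "wy": 0, "wz": -0.36, "jaw": -1},
  {"tx": -39, "ty": 76, "tz": 15, "wx": 0, "wy": 0, "wz": -0.453, "jaw": -1},
])

```text
clock: 20.48
eef_pos: [0.5617, -0.044, 0.2097]
orientation: [0.902, 0.433, 0.0, 0.0]
contact_force: [0.6, 0.5, 0.6]
gripper_width: 0.0006
grip_force: 0.0
```

Call:
servo_tool([
  {"tx": -14, "ty": 10, "tz": 3, "wx": 0, "wy": 0, "wz": -0.09, "jaw": -1},
  {"tx": -28, "ty": 20, "tz": 6, "wx": 0, "wy": 0, "wz": -0.18, "jaw": -1},
  {"tx": -42, "ty": 30, "tz": 9, "wx": 0, "wy": 0, "wz": -0.27, "jaw": -1},
  {"tx": -56, "ty": 41, "tz": 12, "wx": 0, "wy": 0, "wz": -0.36, "jaw": -1},
  {"tx": -69, "ty": 51, "tz": 15, "wx": 0, "wy": 0, "wz": -0.453, "jaw": -1},
])

```text
clock: 20.9
eef_pos: [0.5581, -0.13, 0.1947]
orientation: [0.781, 0.624, 0.0, 0.0]
contact_force: [1.1, 0.0, 1.0]
gripper_width: 0.0002
grip_force: 0.0
```

```bash
python3 - <<'E'
from h import *
go((562,-128,57,77))
a=snap('wrist','p16.png')
for X in ((570,-92,66),(570,-92,35),(580,-53,4)): print(np.round(proj(a,np.array(X)/1000)))
g=a['image'].max(2); m=((g<60)*255).astype(np.uint8); m[300:]=0
for v in range(20,300,20): print(v,(g[v,200:440:8]//10).tolist())
E
```

```text
t 20.9 at [ 558.1 -130.   194.7] psi 77.2 F [1.1 0.  1. ] w 0.0002 g 0.0 j6 -0.03
  t [  2.8   3.3 137.7] w [ 0.001 -0.     0.004]
[326. 182.]
[325. 177.]
[326. 129.]
20 [15, 15, 15, 16, 15, 15, 15, 15, 15, 15, 15, 15, 15, 15, 15, 15, 15, 15, 15, 15, 15, 15, 15, 15, 15, 15, 15, 15, 15, 16]
40 [15, 15, 15, 15, 15, 15, 15, 15, 15, 15, 15, 15, 15, 15, 15, 15, 15, 15, 15, 15, 15, 15, 16, 15, 15, 15, 8, 8, 15, 15]
60 [16, 15, 15, 15, 15, 16, 16, 16, 16, 15, 15, 15, 16, 16, 15, 15, 16, 16, 16, 16, 15, 16, 15, 18, 15, 15, 16, 15, 15, 15]
80 [15, 15, 15, 15, 15, 15, 16, 16, 16, 16, 15, 2, 3, 3, 3, 3, 3, 3, 3, 3, 3, 13, 16, 17, 15, 15, 16, 16, 16, 16]
100 [15, 15, 16, 15, 15, 16, 16, 15, 16, 5, 3, 3, 3, 3, 3, 3, 3, 3, 3, 3, 3, 3, 3, 14, 16, 16, 16, 16, 16, 16]
120 [16, 15, 15, 16, 16, 15, 16, 16, 16, 3, 3, 3, 3, 3, 3, 3, 3, 3, 3, 3, 3, 3, 3, 3, 3, 15, 16, 16, 16, 16]
140 [16, 16, 16, 16, 16, 16, 16, 16, 13, 3, 3, 3, 3, 3, 3, 3, 3, 3, 3, 3, 3, 3, 3, 3, 2, 16, 16, 16, 16, 16]
160 [16, 16, 16, 16, 16, 16, 16, 16, 16, 5, 3, 3, 3, 3, 3, 3, 3, 3, 3, 3, 3, 3, 3, 11, 16, 16, 16, 16, 16, 16]
180 [15, 16, 16, 16, 16, 16, 16, 16, 16, 16, 15, 9, 13, 14, 15, 17, 17, 16, 15, 13, 3, 9, 16, 16, 16, 16, 16, 16, 16, 16]
200 [8, 8, 8, 8, 8, 8, 8, 8, 16, 16, 16, 16, 16, 16, 16, 16, 16, 16, 16, 16, 16, 16, 16, 16, 16, 16, 16, 16, 16, 16]
220 [8, 8, 8, 8, 8, 8, 8, 8, 8, 8, 8, 8, 8, 8, 8, 8, 8, 8, 8, 16, 16, 16, 17, 16, 16, 16, 16, 16, 16, 16]
240 [8, 8, 8, 8, 8, 7, 8, 8, 8, 8, 8, 8, 16, 16, 16, 8, 8, 8, 8, 16, 16, 16, 13, 16, 16, 16, 9, 15, 7, 18]
260 [8, 8, 8, 8, 8, 8, 8, 8, 8, 8, 8, 8, 8, 8, 8, 8, 8, 8, 12, 16, 16, 16, 16, 16, 16, 8, 12, 15, 16, 16]
280 [8, 8, 8, 8, 8, 8, 8, 8, 16, 16, 16, 16, 16, 4, 4, 6, 4, 4, 16, 16, 16, 16, 16, 16, 16, 16, 16, 16, 16, 16]
```

```bash
python3 - <<'E'
from h import *
a=snap('wrist'); g=a['image'].max(2)
for v in range(164,198,3): print(v,(g[v,270:390:4]//10).tolist())
E
```

```text
164 [16, 16, 6, 2, 3, 3, 2, 4, 5, 3, 5, 4, 2, 3, 2, 5, 3, 3, 3, 3, 3, 3, 3, 3, 3, 3, 3, 5, 3, 16]
167 [16, 16, 6, 7, 6, 7, 4, 6, 4, 5, 4, 9, 8, 11, 11, 10, 3, 7, 3, 6, 4, 6, 3, 3, 3, 3, 3, 12, 12, 16]
170 [16, 16, 16, 1, 7, 10, 12, 12, 13, 12, 10, 9, 9, 5, 6, 6, 5, 8, 8, 11, 13, 13, 4, 3, 3, 3, 10, 4, 16, 16]
173 [16, 16, 16, 6, 6, 10, 12, 13, 14, 14, 15, 15, 16, 17, 17, 16, 16, 16, 16, 15, 14, 13, 3, 3, 3, 5, 6, 16, 16, 16]
176 [16, 16, 16, 9, 7, 10, 12, 13, 14, 15, 15, 16, 16, 17, 17, 17, 16, 16, 15, 15, 14, 12, 3, 3, 3, 10, 11, 16, 16, 16]
179 [16, 16, 16, 16, 14, 10, 12, 13, 14, 15, 15, 16, 17, 17, 17, 17, 16, 16, 15, 15, 14, 12, 3, 3, 12, 8, 16, 16, 16, 16]
182 [16, 16, 16, 16, 16, 13, 3, 12, 8, 11, 15, 17, 18, 18, 18, 17, 17, 16, 15, 11, 7, 3, 4, 10, 8, 16, 16, 16, 16, 16]
185 [16, 16, 16, 16, 16, 15, 16, 2, 9, 8, 3, 3, 3, 3, 3, 3, 3, 3, 3, 3, 3, 12, 7, 8, 16, 16, 16, 16, 16, 16]
188 [16, 16, 16, 16, 16, 11, 16, 16, 11, 4, 11, 11, 2, 3, 3, 3, 3, 3, 3, 12, 9, 2, 15, 16, 16, 16, 16, 16, 16, 16]
191 [16, 16, 16, 16, 16, 14, 16, 16, 16, 16, 4, 3, 7, 11, 12, 12, 13, 9, 5, 2, 12, 16, 16, 16, 16, 16, 16, 16, 16, 16]
194 [16, 16, 16, 16, 16, 16, 16, 16, 16, 16, 16, 16, 15, 11, 5, 8, 4, 15, 16, 16, 16, 16, 16, 16, 16, 16, 16, 16, 16, 16]
197 [16, 16, 16, 16, 16, 11, 16, 16, 16, 16, 16, 16, 15, 16, 16, 16, 16, 16, 16, 16, 16, 16, 16, 16, 16, 14, 16, 16, 16, 16]
```

The plate is centred in front of the tool (columns 286–356) and square to it. I'll descend behind it, then push slowly.

Call:
servo_tool([
  {"tx": 0, "ty": 1, "tz": 35, "wx": 0, "wy": 0, "wz": 0, "jaw": -1},
  {"tx": 0, "ty": 1, "tz": 70, "wx": 0, "wy": 0, "wz": 0, "jaw": -1},
  {"tx": 0, "ty": 1, "tz": 105, "wx": 0, "wy": 0, "wz": 0, "jaw": -1},
  {"tx": 0, "ty": 1, "tz": 130, "wx": 0, "wy": 0, "wz": 0, "jaw": -1},
  {"tx": 0, "ty": 1, "tz": 138, "wx": 0, "wy": 0, "wz": 0, "jaw": -1},
])

```text
clock: 21.42
eef_pos: [0.5566, -0.1279, 0.0532]
orientation: [0.784, 0.621, -0.001, -0.002]
contact_force: [0.3, -0.1, 0.2]
gripper_width: 0.0002
grip_force: 0.0
```

Call:
servo_tool([
  {"tx": 4, "ty": 0, "tz": 0, "wx": 0, "wy": 0, "wz": 0, "jaw": -1},
  {"tx": 8, "ty": 0, "tz": 0, "wx": 0, "wy": 0, "wz": 0, "jaw": -1},
  {"tx": 11, "ty": 0, "tz": 0, "wx": 0, "wy": 0, "wz": 0, "jaw": -1},
  {"tx": 14, "ty": 0, "tz": 0, "wx": 0, "wy": 0, "wz": 0, "jaw": -1},
  {"tx": 16, "ty": 0, "tz": 0, "wx": 0, "wy": 0, "wz": 0, "jaw": -1},
])

```text
clock: 21.83
eef_pos: [0.5635, -0.1132, 0.0583]
orientation: [0.783, 0.622, 0.001, 0.001]
contact_force: [-0.0, -0.8, -0.0]
gripper_width: 0.0004
grip_force: 0.0
```

Call:
servo_tool([
  {"tx": 1.5, "ty": 0, "tz": 0, "wx": 0, "wy": 0, "wz": 0, "jaw": -1},
  {"tx": 3, "ty": 0, "tz": 0, "wx": 0, "wy": 0, "wz": 0, "jaw": -1},
  {"tx": 4.5, "ty": 0, "tz": 0, "wx": 0, "wy": 0, "wz": 0, "jaw": -1},
  {"tx": 6, "ty": 0, "tz": 0, "wx": 0, "wy": 0, "wz": 0, "jaw": -1},
  {"tx": 7.5, "ty": 0, "tz": 0, "wx": 0, "wy": 0, "wz": 0, "jaw": -1},
])

```text
clock: 22.25
eef_pos: [0.564, -0.1062, 0.0567]
orientation: [0.783, 0.622, 0.0, 0.0]
contact_force: [0.3, 0.8, 0.6]
gripper_width: 0.0003
grip_force: 0.0
```

Call:
servo_tool([
  {"tx": 1.5, "ty": 0, "tz": 0, "wx": 0, "wy": 0, "wz": 0, "jaw": -1},
  {"tx": 3, "ty": 0, "tz": 0, "wx": 0, "wy": 0, "wz": 0, "jaw": -1},
  {"tx": 4.5, "ty": 0, "tz": 0, "wx": 0, "wy": 0, "wz": 0, "jaw": -1},
  {"tx": 6, "ty": 0, "tz": 0, "wx": 0, "wy": 0, "wz": 0, "jaw": -1},
  {"tx": 7.5, "ty": 0, "tz": 0, "wx": 0, "wy": 0, "wz": 0, "jaw": -1},
])

```text
clock: 22.67
eef_pos: [0.5657, -0.0988, 0.0566]
orientation: [0.783, 0.622, -0.0, -0.0]
contact_force: [-0.7, -0.1, -0.4]
gripper_width: 0.0002
grip_force: 0.0
```

```bash
python3 - <<'E'
from h import *
go((562,-128,57,77))
s=snap('scene','s17.png'); g=s['image'].max(2)
print(proj(s,[.57,-.092,.035]),proj(s,[.578,-.055,.014]))
u,v=map(int,proj(s,[.575,-.07,.03]))
for y in range(v-24,v+24,3): print(y,(g[y,u-45:u+45:3]//10).tolist())
E
```

```text
t 22.7 at [565.7 -98.8  56.6] psi 76.9 F [-0.7 -0.1 -0.4] w 0.0002 g 0.0 j6 0.03
  t [-29.3   3.   -0.4] w [-0.    -0.    -0.001]
(np.float64(341.7598275587776), np.float64(245.69419636745513)) (np.float64(329.4901318890786), np.float64(256.44717406088733))
225 [11, 11, 12, 12, 12, 13, 17, 13, 7, 7, 15, 14, 13, 17, 17, 17, 13, 6, 5, 5, 5, 5, 5, 6, 6, 6, 7, 10, 16, 17]
228 [11, 11, 12, 12, 17, 18, 17, 7, 9, 11, 11, 10, 16, 17, 17, 14, 16, 7, 5, 5, 5, 5, 6, 6, 11, 15, 17, 17, 17, 18]
231 [10, 11, 14, 17, 17, 17, 17, 13, 11, 10, 11, 16, 17, 17, 17, 15, 13, 7, 5, 5, 6, 9, 11, 11, 17, 17, 17, 18, 18, 18]
234 [8, 15, 17, 17, 17, 16, 13, 12, 11, 13, 17, 17, 17, 17, 17, 17, 14, 6, 5, 5, 6, 11, 10, 17, 17, 18, 18, 18, 17, 17]
237 [16, 16, 16, 16, 15, 12, 12, 12, 15, 17, 17, 17, 18, 18, 18, 14, 9, 7, 5, 6, 8, 16, 17, 18, 18, 18, 17, 17, 17, 17]
240 [15, 15, 15, 12, 13, 12, 13, 16, 17, 17, 18, 18, 18, 18, 17, 7, 8, 9, 6, 6, 8, 16, 16, 17, 17, 17, 17, 17, 17, 17]
243 [14, 13, 11, 12, 12, 15, 17, 17, 17, 18, 18, 17, 17, 17, 17, 8, 6, 9, 9, 12, 10, 16, 17, 17, 17, 17, 17, 17, 17, 17]
246 [12, 11, 
[... 250 characters left out ...]
7, 14, 6, 4, 3, 3, 3, 3, 3, 2, 6, 6, 7, 9, 16, 12, 9, 14, 16, 17, 18, 18, 17, 16]
255 [11, 9, 13, 17, 17, 17, 15, 5, 3, 3, 3, 3, 4, 4, 3, 3, 2, 5, 7, 8, 6, 10, 8, 8, 9, 15, 16, 15, 11, 8]
258 [18, 17, 17, 17, 17, 17, 11, 3, 3, 3, 4, 3, 4, 4, 3, 4, 3, 2, 6, 3, 2, 7, 8, 8, 8, 8, 8, 8, 8, 8]
261 [17, 17, 16, 17, 18, 17, 9, 4, 3, 3, 4, 4, 3, 4, 4, 3, 3, 3, 2, 2, 3, 8, 8, 8, 8, 8, 8, 8, 8, 8]
264 [17, 18, 18, 17, 17, 17, 13, 6, 4, 3, 4, 3, 3, 3, 3, 3, 4, 3, 2, 2, 4, 8, 8, 8, 8, 8, 8, 8, 8, 8]
267 [18, 17, 17, 17, 18, 17, 17, 10, 6, 4, 3, 3, 3, 3, 3, 3, 4, 4, 3, 4, 8, 8, 8, 8, 8, 8, 8, 8, 8, 8]
270 [17, 18, 18, 18, 17, 17, 17, 17, 15, 8, 6, 5, 5, 5, 4, 5, 5, 6, 10, 9, 8, 8, 8, 8, 8, 8, 8, 8, 8, 8]
```

Not tipped yet, so I'll keep pushing.

Call:
servo_tool([
  {"tx": 1.5, "ty": 0, "tz": 0, "wx": 0, "wy": 0, "wz": 0, "jaw": -1},
  {"tx": 3, "ty": 0, "tz": 0, "wx": 0, "wy": 0, "wz": 0, "jaw": -1},
  {"tx": 4.5, "ty": 0, "tz": 0, "wx": 0, "wy": 0, "wz": 0, "jaw": -1},
  {"tx": 6, "ty": 0, "tz": 0, "wx": 0, "wy": 0, "wz": 0, "jaw": -1},
  {"tx": 7.5, "ty": 0, "tz": 0, "wx": 0, "wy": 0, "wz": 0, "jaw": -1},
])

```text
clock: 23.13
eef_pos: [0.5674, -0.0915, 0.0567]
orientation: [0.783, 0.622, -0.0, -0.0]
contact_force: [-0.6, -0.1, 0.2]
gripper_width: 0.0004
grip_force: 0.0
```

```bash
cat > sc.py <<'E'
from h import *
go((562,-128,57,77))
s=snap('scene'); g=s['image'].max(2)
u,v=map(int,proj(s,[.575,-.07,.03]))
for y in range(v-15,v+25,4): print(y,(g[y,u-45:u+45:3]//10).tolist())
E
python3 sc.py
```

```text
t 23.1 at [567.4 -91.5  56.7] psi 76.9 F [-0.6 -0.1  0.2] w 0.0004 g 0.0 j6 0.05
  t [-36.8   3.   -0.3] w [-0.    -0.    -0.001]
234 [8, 15, 17, 17, 17, 16, 13, 12, 11, 13, 17, 17, 17, 17, 17, 17, 9, 5, 5, 6, 12, 11, 10, 17, 17, 18, 18, 18, 17, 17]
238 [15, 16, 16, 16, 13, 12, 12, 13, 16, 17, 17, 18, 18, 18, 18, 17, 10, 5, 5, 6, 17, 17, 17, 17, 18, 17, 17, 17, 17, 17]
242 [14, 14, 12, 12, 12, 13, 16, 17, 17, 18, 18, 18, 17, 17, 17, 17, 15, 6, 7, 11, 16, 17, 18, 17, 17, 17, 17, 17, 17, 17]
246 [12, 11, 12, 13, 16, 17, 18, 18, 18, 18, 17, 16, 15, 15, 15, 15, 15, 11, 9, 8, 10, 17, 17, 17, 17, 17, 17, 17, 17, 17]
250 [11, 9, 15, 18, 18, 18, 18, 17, 14, 7, 4, 4, 6, 6, 5, 3, 2, 2, 5, 10, 8, 14, 17, 17, 17, 17, 17, 17, 18, 17]
254 [12, 9, 11, 18, 18, 17, 17, 7, 4, 4, 13, 15, 15, 14, 14, 14, 5, 3, 3, 4, 9, 9, 10, 11, 17, 17, 17, 16, 11, 10]
258 [17, 17, 17, 17, 17, 17, 11, 4, 4, 8, 15, 13, 15, 12, 15, 15, 13, 6, 2, 2, 2, 7, 8, 8, 8, 8, 8, 8, 8, 8]
262 [17, 17, 17, 17, 17, 17, 10, 4, 3, 5, 12, 15, 15, 13, 15, 15, 12, 4, 2, 2, 3, 8, 8, 8, 8, 8, 8, 8, 8, 8]
266 [18, 18, 17, 17, 17, 17, 16, 7, 5, 4, 4, 6, 8, 8, 8, 6, 4, 2, 2, 3, 7, 8, 8, 8, 8, 8, 8, 8, 8, 8]
270 [18, 17, 17, 18, 17, 17, 17, 17, 15, 8, 6, 5, 5, 5, 4, 5, 5, 6, 7, 8, 8, 8, 8, 8, 8, 8, 8, 8, 8, 8]
```

It has tipped over and lies flat. I'll rise and measure the plate against the mat.

Call:
servo_tool([
  {"tx": -4, "ty": 0, "tz": -20, "wx": 0, "wy": 0, "wz": 0, "jaw": -1},
  {"tx": -10, "ty": 0, "tz": -55, "wx": 0, "wy": 0, "wz": 0, "jaw": -1},
  {"tx": -20, "ty": 0, "tz": -90, "wx": 0, "wy": 0, "wz": 0, "jaw": -1},
  {"tx": -35, "ty": 0, "tz": -120, "wx": 0, "wy": 0, "wz": 0, "jaw": -1},
  {"tx": -50, "ty": 0, "tz": -145, "wx": 0, "wy": 0, "wz": 0, "jaw": 0},
])

```text
clock: 23.6
eef_pos: [0.5564, -0.1407, 0.2041]
orientation: [0.783, 0.622, 0.001, 0.001]
contact_force: [1.1, 0.6, -0.1]
gripper_width: 0.0038
grip_force: 0.0
```

Call:
servo_tool([
  {"tx": 0, "ty": 0, "tz": 0, "wx": 0, "wy": 0, "wz": 0, "jaw": 0},
  {"tx": 0, "ty": 0, "tz": 0, "wx": 0, "wy": 0, "wz": 0, "jaw": 0},
])

```text
clock: 23.77
eef_pos: [0.5568, -0.1411, 0.2032]
orientation: [0.783, 0.622, 0.001, 0.001]
contact_force: [-0.1, -0.3, 0.0]
gripper_width: 0.0169
grip_force: 0.0
```

```bash
cat > plate.py <<'E'
from h import *
from scipy.optimize import least_squares
def circ(w,R):
    w=np.array(w)[:,:2]*1000; s=least_squares(lambda q:np.hypot(*(w-q).T)-R,w.mean(0),loss='soft_l1'); return s.x.round(1),round(float(np.abs(s.fun).mean()),2),len(w)
def meas(n,f=None):
    s=snap(n,f); g=s['image'].max(2)
    u0,v0=proj(s,[.58,-.054,.004]); ru=np.hypot(*(np.array(proj(s,[.58,-.134,.004]))-[u0,v0]))
    Y,X=np.mgrid[:480,:640]; near=np.hypot(X-u0,Y-v0)<ru
    dk=((g<90)&near).astype(np.uint8); dk=cv2.morphologyEx(dk,cv2.MORPH_OPEN,np.ones((3,3)))
    n_,l,st,_=cv2.connectedComponentsWithStats(dk); i=1+np.argmax(st[1:,4]); dk=(l==i).astype(np.uint8)
    c=max(cv2.findContours(dk,cv2.RETR_EXTERNAL,1)[0],key=cv2.contourArea); h=cv2.convexHull(c)[:,0]
    full=cv2.drawContours(np.zeros_like(dk),[cv2.convexHull(c)],-1,1,-1); c=max(cv2.findContours(full,0,1)[0],key=len)[:,0]
    inner=cv2.erode(full,np.ones((5,5)))
    pl=((g>=90)&(inner>0)).astype(np.uint8); pl=cv2.morphologyEx(pl,cv2.MORPH_CLOSE,np.ones((5,5)))
    n_,l,st,_=cv2.connectedComponentsWithStats(pl); i=1+np.argmax(st[1:,4])
    p=max(cv2.findContours((l==i).astype(np.uint8),0,1)[0],key=len); p=cv2.convexHull(p)
    pf=cv2.drawContours(np.zeros_like(dk),[p],-1,1,-1); p=max(cv2.findContours(pf,0,1)[0],key=len)[:,0]
    print(n,'mat',circ([ray(s,u,v,.004) for u,v in c],60),'plate',circ([ray(s,u,v,.014) for u,v in p],31),cv2.boundingRect(p))
if __name__=='__main__':
    go((568,128,235,-1))
    for n in('top','wrist'): meas(n,'pl_'+n+'.png')
E
python3 plate.py
```

```text
t 23.8 at [ 556.8 -141.1  203.2] psi 76.9 F [-0.1 -0.3  0. ] w 0.0169 g 0.0 j6 -0.04
  t [ 88.2 -16.7 -10.7] w [ 0.001 -0.001  0.453]
  t [ 72.  -53.6 -10.7] w [ 0.001 -0.001  0.453]
  t [ 41.2 -79.7 -10.7] w [ 0.001 -0.001  0.453]
top mat (array([582. , -57.5]), 3.91, 127) plate (array([576.5, -50.6]), 1.01, 71) (338, 199, 26, 26)
wrist mat (array([582.3, -60.3]), 4.48, 344) plate (array([576.6, -50.4]), 0.51, 196) (288, 78, 68, 72)
```

```bash
sed -i 's/g<90)&near/g<60)\&near/; s/np.ones((3,3)))$/np.ones((5,5)))/' plate.py; python3 plate.py | tail -2; python3 - <<'E'
import cv2
a=cv2.imread('pics/pl_wrist.png'); b=cv2.imread('pics/pl_top.png'); g=a.max(2)
for v in range(40,210,10): print(v,(g[v,220:440:7]//10).tolist())
E
```

```text
top mat (array([584. , -48.3]), 8.59, 113) plate (array([576.6, -50.8]), 0.89, 70) (338, 199, 26, 26)
wrist mat (array([581.6, -60.8]), 5.01, 342) plate (array([576.6, -50.3]), 0.43, 197) (289, 78, 69, 72)
40 [15, 15, 15, 15, 15, 16, 15, 15, 15, 15, 15, 15, 15, 15, 15, 15, 15, 15, 15, 15, 15, 16, 15, 15, 15, 15, 15, 8, 8, 7, 11, 15]
50 [15, 15, 15, 15, 15, 15, 15, 15, 15, 15, 15, 15, 15, 16, 16, 13, 13, 16, 15, 15, 15, 15, 15, 15, 15, 15, 15, 15, 16, 15, 15, 15]
60 [15, 15, 15, 15, 15, 15, 16, 15, 15, 15, 15, 14, 9, 3, 3, 3, 3, 3, 3, 7, 3, 16, 16, 15, 15, 15, 15, 16, 16, 15, 15, 15]
70 [15, 15, 15, 15, 16, 16, 16, 15, 16, 15, 10, 3, 3, 3, 3, 3, 3, 3, 3, 3, 3, 3, 2, 16, 15, 15, 16, 15, 16, 16, 15, 15]
80 [15, 16, 15, 15, 16, 15, 16, 15, 16, 12, 3, 3, 3, 5, 18, 18, 16, 3, 3, 3, 3, 3, 3, 10, 15, 15, 16, 16, 16, 16, 15, 15]
90 [16, 15, 15, 16, 14, 16, 16, 16, 12, 3, 3, 2, 18, 18, 18, 19, 6, 19, 20, 3, 3, 3, 3, 3, 1, 15, 16, 16, 16, 16, 16, 16]
100 [15, 15, 16, 15, 13, 16, 16, 6, 3, 3, 3, 16, 18, 18, 12, 19, 19, 19, 17, 20, 3, 3, 3, 3, 9, 16, 16, 16, 16, 16, 16, 16]
110 [15, 15, 15, 15, 1
[... 513 characters left out ...]
, 3, 3, 3, 5, 2, 3, 3, 3, 3, 3, 3, 3, 3, 16, 16, 16, 16, 16, 16, 16, 16]
160 [16, 16, 16, 16, 16, 16, 16, 16, 16, 7, 3, 3, 3, 3, 3, 3, 3, 3, 3, 3, 3, 3, 3, 14, 16, 16, 16, 15, 16, 16, 16, 16]
170 [16, 16, 16, 16, 16, 16, 16, 16, 16, 16, 8, 5, 3, 3, 3, 3, 3, 3, 3, 3, 3, 11, 16, 16, 16, 16, 16, 16, 16, 16, 16, 16]
180 [16, 13, 16, 16, 16, 16, 16, 16, 16, 16, 16, 16, 11, 6, 11, 2, 3, 5, 13, 2, 16, 16, 16, 16, 16, 16, 16, 16, 16, 16, 16, 16]
190 [16, 16, 16, 16, 16, 16, 16, 16, 16, 16, 16, 16, 16, 16, 15, 16, 16, 16, 16, 16, 16, 16, 16, 16, 16, 16, 16, 16, 16, 16, 16, 16]
200 [8, 8, 8, 8, 8, 8, 8, 16, 16, 16, 16, 16, 16, 16, 16, 16, 16, 16, 16, 16, 16, 16, 17, 16, 16, 16, 16, 16, 16, 16, 16, 16]
```

```bash
python3 - <<'E'
from h import *
a=snap('wrist');b=snap('top')
r=lambda s,q,z:(ray(s,*q,z)*1000).round(1)
for n,s,L,R,T,B in(('w',a,(268.5,115),(394,115),(330,56),(330,182.5)),('t',b,(330.8,210),(376.4,210),(353.5,188.8),(353.5,231.3))):
    l,q,t,bo=[r(s,x,.004) for x in (L,R,T,B)]
    print(n,l,q,t,bo,'mid lr',(l+q)/2,'mid tb',(t+bo)/2,np.linalg.norm(l-q),np.linalg.norm(t-bo))
E
```

```text
w [527.5 -38.3   4. ] [640.4 -64.5   4. ] [593.7  -2.9   4. ] [ 569.2 -111.8    4. ] mid lr [583.95 -51.4    4.  ] mid tb [581.45 -57.35   4.  ] 115.90017256242544 111.62195124615945
t [581.2  -1.4   4. ] [ 580.3 -117.3    4. ] [635.3 -59.7   4. ] [526.4 -58.6   4. ] mid lr [580.75 -59.35   4.  ] mid tb [580.85 -59.15   4.  ] 115.90349433904052 108.90555541385386
```

The plate's centre is at (576.5,-50.5) in both cameras. The mat's centre comes out at about (581,-58), so the plate lies about 9 mm off. I'll grip it by its rim and shift it.

```bash
python3 -c "
from h import *
go((576.5,-50.5,100,77),(576.5,-50.5,16,77))"
```

```text
t 24.1 at [ 555.4 -139.6  200.2] psi 77.0 F [-0.1 -0.   0.7] w 0.0411 g 0.0 j6 -0.04
  t [ 91.6   0.7 100.2] w [-0.003 -0.    -0.   ]
  t [ 0. -0. 84.] w [0. 0. 0.]
```

Call:
servo_tool([
  {"tx": 20, "ty": 0, "tz": 15, "wx": 0, "wy": 0, "wz": 0, "jaw": 1},
  {"tx": 45, "ty": 0, "tz": 35, "wx": 0, "wy": 0, "wz": 0, "jaw": 1},
  {"tx": 70, "ty": 0.5, "tz": 60, "wx": 0, "wy": 0, "wz": 0, "jaw": 1},
  {"tx": 85, "ty": 0.5, "tz": 85, "wx": 0, "wy": 0, "wz": 0, "jaw": 1},
  {"tx": 92, "ty": 0.5, "tz": 100, "wx": 0, "wy": 0, "wz": 0, "jaw": 1},
])

```text
clock: 24.48
eef_pos: [0.5761, -0.0484, 0.0985]
orientation: [0.782, 0.623, -0.001, -0.001]
contact_force: [0.3, -0.5, -0.3]
gripper_width: 0.0739
grip_force: 0.0
```

Call:
servo_tool([
  {"tx": 0, "ty": 0, "tz": 25, "wx": 0, "wy": 0, "wz": 0, "jaw": 1},
  {"tx": 0, "ty": 0, "tz": 50, "wx": 0, "wy": 0, "wz": 0, "jaw": 1},
  {"tx": 0, "ty": 0, "tz": 65, "wx": 0, "wy": 0, "wz": 0, "jaw": 1},
  {"tx": 0, "ty": 0, "tz": 72, "wx": 0, "wy": 0, "wz": 0, "jaw": 1},
  {"tx": 0, "ty": 0, "tz": 75, "wx": 0, "wy": 0, "wz": 0, "jaw": 1},
])

```text
clock: 24.9
eef_pos: [0.5761, -0.0504, 0.0248]
orientation: [0.783, 0.622, -0.001, -0.001]
contact_force: [0.0, -0.1, 1.5]
gripper_width: 0.0877
grip_force: 0.0
```

Call:
servo_tool([
  {"tx": 0, "ty": 0, "tz": 0, "wx": 0, "wy": 0, "wz": 0, "jaw": 1},
])

```text
clock: 24.98
eef_pos: [0.577, -0.0506, 0.026]
orientation: [0.783, 0.622, -0.0, -0.0]
contact_force: [-0.3, 0.0, 0.6]
gripper_width: 0.0877
grip_force: 0.0
```

```bash
python3 -c "
from h import *
go((576.5,-50.5,16,77))"
```

```text
t 25.0 at [577.  -50.6  26. ] psi 76.9 F [-0.3  0.   0.6] w 0.0877 g 0.0 j6 0.12
  t [ 0.  -0.5 10. ] w [-0.001  0.    -0.001]
```

Call:
servo_tool([
  {"tx": 0, "ty": 0, "tz": 5, "wx": 0, "wy": 0, "wz": 0, "jaw": 1},
  {"tx": 0, "ty": 0, "tz": 9, "wx": 0, "wy": 0, "wz": 0, "jaw": 1},
  {"tx": 0, "ty": 0, "tz": 9.5, "wx": 0, "wy": 0, "wz": 0, "jaw": 0.3},
  {"tx": 0, "ty": 0, "tz": 9.5, "wx": 0, "wy": 0, "wz": 0, "jaw": 0.3},
  {"tx": 0, "ty": 0, "tz": 9.5, "wx": 0, "wy": 0, "wz": 0, "jaw": 0.3},
], newtons=15)

```text
clock: 25.4
eef_pos: [0.5776, -0.0509, 0.0176]
orientation: [0.783, 0.622, 0.0, 0.0]
contact_force: [0.0, 0.6, 0.0]
gripper_width: 0.0712
grip_force: 0.0
```

Call:
servo_tool([
  {"tx": 0, "ty": 0, "tz": 0, "wx": 0, "wy": 0, "wz": 0, "jaw": 0.3},
  {"tx": 0, "ty": 0, "tz": 0, "wx": 0, "wy": 0, "wz": 0, "jaw": 0.3},
  {"tx": 0, "ty": 0, "tz": 0, "wx": 0, "wy": 0, "wz": 0, "jaw": 0.3},
])

```text
clock: 25.65
eef_pos: [0.5776, -0.0509, 0.0175]
orientation: [0.783, 0.622, 0.0, 0.0]
contact_force: [-0.7, -0.5, 2.8]
gripper_width: 0.0604
grip_force: 15.0
```

Call:
servo_tool([
  {"tx": 0, "ty": 0, "tz": -3, "wx": 0, "wy": 0, "wz": 0, "jaw": 0.3},
  {"tx": -2, "ty": 2, "tz": -3, "wx": 0, "wy": 0, "wz": 0, "jaw": 0.3},
  {"tx": -4, "ty": 4, "tz": -3, "wx": 0, "wy": 0, "wz": 0, "jaw": 0.3},
  {"tx": -6, "ty": 5.5, "tz": -3, "wx": 0, "wy": 0, "wz": 0, "jaw": 0.3},
  {"tx": -6, "ty": 5.5, "tz": -1, "wx": 0, "wy": 0, "wz": 0, "jaw": 0.3},
])

```text
clock: 26.07
eef_pos: [0.5819, -0.0585, 0.0184]
orientation: [0.783, 0.622, 0.0, 0.0]
contact_force: [0.4, -0.2, -1.7]
gripper_width: 0.0605
grip_force: 15.0
```

Call:
servo_tool([
  {"tx": 0, "ty": 0, "tz": 1.5, "wx": 0, "wy": 0, "wz": 0, "jaw": 0.3},
  {"tx": 0, "ty": 0, "tz": 1.5, "wx": 0, "wy": 0, "wz": 0, "jaw": 0.3},
  {"tx": 0, "ty": 0, "tz": 1.5, "wx": 0, "wy": 0, "wz": 0, "jaw": 0.8},
  {"tx": 0, "ty": 0, "tz": 1.5, "wx": 0, "wy": 0, "wz": 0, "jaw": 0.8},
  {"tx": 0, "ty": 0, "tz": 1.5, "wx": 0, "wy": 0, "wz": 0, "jaw": 0.8},
])

```text
clock: 26.48
eef_pos: [0.5813, -0.0579, 0.0166]
orientation: [0.783, 0.622, -0.0, -0.0]
contact_force: [-0.4, -0.9, -0.6]
gripper_width: 0.0766
grip_force: 0.0
```

Call:
servo_tool([
  {"tx": 0, "ty": 0, "tz": -15, "wx": 0, "wy": 0, "wz": 0, "jaw": 0.8},
  {"tx": 0, "ty": 0, "tz": -45, "wx": 0, "wy": 0, "wz": 0, "jaw": 0.8},
  {"tx": -25, "ty": 0, "tz": -85, "wx": 0, "wy": 0, "wz": 0, "jaw": 0.8},
  {"tx": -55, "ty": 0, "tz": -125, "wx": 0, "wy": 0, "wz": 0, "jaw": 0.5},
  {"tx": -85, "ty": 0, "tz": -160, "wx": 0, "wy": 0, "wz": 0, "jaw": 0},
])

```text
clock: 26.9
eef_pos: [0.5645, -0.1295, 0.1641]
orientation: [0.782, 0.623, 0.0, -0.0]
contact_force: [0.7, -0.6, 0.3]
gripper_width: 0.0691
grip_force: 0.0
```

Call:
servo_tool([
  {"tx": 0, "ty": 0, "tz": -10, "wx": 0, "wy": 0, "wz": 0, "jaw": 0},
  {"tx": 0, "ty": 0, "tz": -25, "wx": 0, "wy": 0, "wz": 0, "jaw": 0},
])

```text
clock: 27.07
eef_pos: [0.5647, -0.1305, 0.1888]
orientation: [0.784, 0.621, 0.0, 0.001]
contact_force: [-0.6, 1.0, -0.8]
gripper_width: 0.0556
grip_force: 0.0
```

```bash
python3 plate.py; python3 - <<'E'
import cv2
a=cv2.imread('pics/pl_wrist.png'); g=a.max(2)
for v in range(40,210,10): print(v,(g[v,220:440:7]//10).tolist())
E
```

```text
t 27.1 at [ 564.7 -130.5  188.8] psi 76.8 F [-0.6  1.  -0.8] w 0.0556 g 0.0 j6 -0.02
  t [ 84.1 -18.6 -15.4] w [ 0.    -0.     0.453]
  t [ 67.5 -53.5 -15.4] w [ 0.    -0.     0.453]
  t [ 37.3 -77.7 -15.4] w [ 0.    -0.     0.453]
top mat (array([585.4, -40.1]), 11.59, 113) plate (array([581.2, -56.2]), 1.97, 69) (341, 197, 23, 26)
wrist mat (array([581.4, -60.8]), 4.94, 346) plate (array([581.1, -57.7]), 0.45, 197) (284, 99, 70, 72)
40 [15, 15, 15, 15, 15, 15, 15, 15, 15, 15, 15, 15, 15, 15, 15, 15, 15, 15, 15, 15, 15, 15, 15, 15, 15, 8, 8, 9, 15, 15, 15, 11]
50 [15, 15, 15, 15, 15, 15, 15, 15, 15, 15, 15, 15, 15, 16, 15, 15, 15, 16, 15, 15, 15, 15, 15, 15, 15, 7, 8, 8, 8, 8, 15, 15]
60 [15, 15, 15, 16, 15, 15, 15, 15, 15, 15, 15, 16, 16, 15, 15, 15, 16, 16, 15, 16, 16, 16, 17, 15, 15, 15, 16, 15, 15, 16, 16, 16]
70 [15, 15, 16, 15, 16, 16, 15, 15, 15, 15, 14, 8, 8, 3, 3, 3, 5, 14, 3, 16, 16, 15, 16, 15, 16, 15, 16, 16, 16, 15, 15, 15]
80 [15, 16, 16, 16, 16, 15, 16, 15, 14, 13, 3, 3, 3, 3, 3, 3, 3, 3, 3, 3, 3, 16, 16, 16, 16, 16, 16, 16, 15, 16, 16, 15]
90 [15, 16, 15, 15, 16, 16,
[... 743 characters left out ...]
 3, 17, 11, 10, 17, 18, 11, 4, 17, 18, 3, 3, 3, 3, 2, 16, 16, 16, 16, 16, 16, 16, 16]
160 [16, 16, 16, 16, 16, 16, 2, 3, 3, 3, 3, 17, 2, 17, 17, 18, 2, 18, 3, 3, 3, 3, 8, 16, 16, 16, 16, 16, 16, 16, 16, 16]
170 [16, 16, 16, 16, 16, 16, 16, 6, 3, 3, 3, 3, 3, 10, 3, 11, 2, 3, 3, 3, 3, 3, 13, 16, 16, 16, 16, 16, 16, 16, 16, 16]
180 [16, 16, 16, 16, 16, 16, 16, 16, 2, 3, 3, 3, 3, 3, 3, 3, 3, 3, 3, 3, 13, 16, 16, 16, 16, 16, 16, 16, 16, 16, 16, 16]
190 [16, 16, 16, 16, 16, 16, 16, 16, 16, 16, 2, 10, 3, 3, 3, 3, 3, 3, 11, 12, 16, 16, 16, 16, 16, 16, 16, 16, 16, 16, 16, 16]
200 [8, 8, 8, 8, 8, 8, 16, 16, 16, 16, 16, 16, 16, 16, 16, 16, 16, 16, 16, 16, 16, 16, 16, 16, 16, 16, 16, 16, 16, 16, 16, 16]
```

The plate is now centred on the mat (plate at (319,135) px, mat at (319,131) px). I'll go back to the knob and swing the lens over the plate.

Call:
servo_tool([
  {"tx": 10, "ty": -3, "tz": -6, "wx": 0, "wy": 0, "wz": 0.09, "jaw": 0},
  {"tx": 28, "ty": -7, "tz": -12, "wx": 0, "wy": 0, "wz": 0.18, "jaw": 0},
  {"tx": 47, "ty": -11, "tz": -18, "wx": 0, "wy": 0, "wz": 0.27, "jaw": 0},
  {"tx": 66, "ty": -15, "tz": -24, "wx": 0, "wy": 0, "wz": 0.36, "jaw": 0},
  {"tx": 84, "ty": -19, "tz": -30, "wx": 0, "wy": 0, "wz": 0.453, "jaw": 0},
])

```text
clock: 27.58
eef_pos: [0.5645, -0.0416, 0.216]
orientation: [0.904, 0.429, -0.001, -0.001]
contact_force: [0.0, -0.1, -0.5]
gripper_width: 0.0438
grip_force: 0.0
```

Call:
servo_tool([
  {"tx": 13, "ty": -11, "tz": -3, "wx": 0, "wy": 0, "wz": 0.09, "jaw": 0},
  {"tx": 27, "ty": -21, "tz": -6, "wx": 0, "wy": 0, "wz": 0.18, "jaw": 0},
  {"tx": 41, "ty": -32, "tz": -9, "wx": 0, "wy": 0, "wz": 0.27, "jaw": 0},
  {"tx": 54, "ty": -43, "tz": -12, "wx": 0, "wy": 0, "wz": 0.36, "jaw": 0},
  {"tx": 67, "ty": -54, "tz": -16, "wx": 0, "wy": 0, "wz": 0.453, "jaw": 0},
])

```text
clock: 28.0
eef_pos: [0.5646, 0.0444, 0.2317]
orientation: [0.977, 0.215, -0.001, -0.0]
contact_force: [0.4, 0.5, 0.1]
gripper_width: 0.0438
grip_force: 0.0
```

Call:
servo_tool([
  {"tx": 7, "ty": -15, "tz": 0, "wx": 0, "wy": 0, "wz": 0.09, "jaw": 0},
  {"tx": 15, "ty": -31, "tz": 0, "wx": 0, "wy": 0, "wz": 0.18, "jaw": 0},
  {"tx": 22, "ty": -47, "tz": 0, "wx": 0, "wy": 0, "wz": 0.27, "jaw": 0},
  {"tx": 30, "ty": -62, "tz": 0, "wx": 0, "wy": 0, "wz": 0.36, "jaw": 0},
  {"tx": 37, "ty": -78, "tz": 0, "wx": 0, "wy": 0, "wz": 0.453, "jaw": 0},
])

```text
clock: 28.42
eef_pos: [0.5652, 0.1306, 0.2317]
orientation: [1.0, -0.01, -0.001, 0.0]
contact_force: [0.8, 0.0, 0.0]
gripper_width: 0.0438
grip_force: 0.0
```

Call:
servo_tool([
  {"tx": 0, "ty": 0, "tz": 0, "wx": 0, "wy": 0, "wz": 0, "jaw": 0},
  {"tx": 0, "ty": 0, "tz": 0, "wx": 0, "wy": 0, "wz": 0, "jaw": 0},
])

```text
clock: 28.58
eef_pos: [0.5652, 0.13, 0.232]
orientation: [1.0, -0.006, -0.001, 0.0]
contact_force: [0.3, -0.6, -0.0]
gripper_width: 0.044
grip_force: 0.0
```

```bash
python3 - <<'E'
from h import *
go((567.5,127,160,-1))
a=snap('wrist','p18w.png'); g=a['image'].max(2)
print(proj(a,[.568,.127,.176]),proj(a,[.568,.127,.15]))
m=((g<45)*255).astype(np.uint8); m[310:]=0
n,l,st,ce=cv2.connectedComponentsWithStats(m)
for i in range(1,n):
    if st[i,4]>150: print(st[i].tolist(),ce[i].round(1).tolist())
E
```

```text
t 28.6 at [565.2 130.  232. ] psi -0.7 F [ 0.3 -0.6 -0. ] w 0.0440 g 0.0 j6 1.79
  t [ 2.5  3.  72. ] w [0.001 0.002 0.006]
(np.float64(326.3659093028212), np.float64(255.34281531535376)) (np.float64(325.8175628250965), np.float64(242.89347446811527))
[454, 59, 34, 32, 817] [470.4, 74.7]
[440, 130, 112, 112, 462] [476.2, 177.1]
[445, 134, 104, 104, 5446] [494.7, 183.6]
[310, 224, 31, 41, 930] [325.3, 243.1]
[344, 266, 61, 44, 1353] [373.1, 291.2]
[238, 272, 39, 38, 1007] [261.6, 293.5]
[319, 287, 25, 23, 208] [330.3, 296.4]
```

Call:
servo_tool([
  {"tx": 2.5, "ty": 3.5, "tz": 20, "wx": 0, "wy": 0, "wz": 0, "jaw": 0},
  {"tx": 2.5, "ty": 3.5, "tz": 42, "wx": 0, "wy": 0, "wz": 0, "jaw": 0},
  {"tx": 2.5, "ty": 3.5, "tz": 62, "wx": 0, "wy": 0, "wz": 0, "jaw": 0},
  {"tx": 2.5, "ty": 3.5, "tz": 72, "wx": 0, "wy": 0, "wz": 0, "jaw": 0},
  {"tx": 2.5, "ty": 3.5, "tz": 72, "wx": 0, "wy": 0, "wz": 0, "jaw": -0.4},
], newtons=25)

```text
clock: 29.05
eef_pos: [0.5667, 0.1245, 0.159]
orientation: [1.0, -0.008, -0.002, 0.001]
contact_force: [-0.4, -0.8, -0.2]
gripper_width: 0.04
grip_force: 0.0
```

Call:
servo_tool([
  {"tx": 0, "ty": 0, "tz": 0, "wx": 0, "wy": 0, "wz": 0, "jaw": -1},
  {"tx": 0, "ty": 0, "tz": 0, "wx": 0, "wy": 0, "wz": 0, "jaw": -1},
  {"tx": 0, "ty": 0, "tz": 0, "wx": 0, "wy": 0, "wz": 0, "jaw": -1},
  {"tx": 0, "ty": 0, "tz": 0, "wx": 0, "wy": 0, "wz": 0, "jaw": -1},
])

```text
clock: 29.38
eef_pos: [0.5693, 0.1261, 0.1629]
orientation: [1.0, -0.008, 0.001, -0.001]
contact_force: [-0.4, 1.5, 1.9]
gripper_width: 0.0156
grip_force: 25.0
```

```bash
python3 - <<'E'
from h import *
p,_,_=pose(); P=np.array([646.3,130]); d=p[:2]*1000-P; R=np.hypot(*d); th=np.degrees(np.arctan2(d[1],d[0]))%360-360; print(R,th)
n=5; e=-109.2
go(*[(P[0]+R*np.cos(np.radians(t)),P[1]+R*np.sin(np.radians(t)),p[2]*1000,t+180) for t in np.linspace(th,e,n+1)[1:]])
E
```

```text
77.1189560967378 -177.13754527974768
t 29.4 at [569.3 126.1 162.9] psi -0.9 F [-0.4  1.5  1.9] w 0.0156 g 25.0 j6 1.78
  t [ 3.4 17.9 -0. ] w [-0.001 -0.003 -0.303]
  t [ 2.2 18.1  0. ] w [-0.     0.    -0.237]
  t [ 2.2 18.1  0. ] w [-0.     0.    -0.237]
  t [ 2.2 18.1  0. ] w [ 0.     0.    -0.237]
  t [ 2.2 18.1  0. ] w [ 0.     0.    -0.237]
```

Call:
servo_tool([
  {"tx": 0.3, "ty": 3.6, "tz": 0, "wx": 0, "wy": 0, "wz": -0.061, "jaw": -1},
  {"tx": 0.8, "ty": 7.2, "tz": 0, "wx": 0, "wy": 0, "wz": -0.122, "jaw": -1},
  {"tx": 1.5, "ty": 10.8, "tz": 0, "wx": 0, "wy": 0, "wz": -0.182, "jaw": -1},
  {"tx": 2.4, "ty": 14.4, "tz": 0, "wx": 0, "wy": 0, "wz": -0.243, "jaw": -1},
  {"tx": 3.4, "ty": 17.9, "tz": 0, "wx": 0, "wy": 0, "wz": -0.303, "jaw": -1},
])

```text
clock: 29.8
eef_pos: [0.5729, 0.1085, 0.1629]
orientation: [0.99, 0.144, 0.002, -0.001]
contact_force: [2.6, 4.3, -0.9]
gripper_width: 0.0155
grip_force: 25.0
```

Call:
servo_tool([
  {"tx": 0.1, "ty": 3.6, "tz": 0, "wx": 0, "wy": 0, "wz": -0.047, "jaw": -1},
  {"tx": 0.4, "ty": 7.3, "tz": 0, "wx": 0, "wy": 0, "wz": -0.095, "jaw": -1},
  {"tx": 0.8, "ty": 10.9, "tz": 0, "wx": 0, "wy": 0, "wz": -0.142, "jaw": -1},
  {"tx": 1.4, "ty": 14.5, "tz": 0, "wx": 0, "wy": 0, "wz": -0.19, "jaw": -1},
  {"tx": 2.2, "ty": 18.1, "tz": 0, "wx": 0, "wy": 0, "wz": -0.237, "jaw": -1},
])

```text
clock: 30.22
eef_pos: [0.5805, 0.092, 0.1629]
orientation: [0.966, 0.26, 0.002, -0.001]
contact_force: [3.3, 5.9, -1.9]
gripper_width: 0.0149
grip_force: 25.0
```

Call:
servo_tool([
  {"tx": 0.1, "ty": 3.6, "tz": 0, "wx": 0, "wy": 0, "wz": -0.047, "jaw": -1},
  {"tx": 0.4, "ty": 7.3, "tz": 0, "wx": 0, "wy": 0, "wz": -0.095, "jaw": -1},
  {"tx": 0.8, "ty": 10.9, "tz": 0, "wx": 0, "wy": 0, "wz": -0.142, "jaw": -1},
  {"tx": 1.4, "ty": 14.5, "tz": 0, "wx": 0, "wy": 0, "wz": -0.19, "jaw": -1},
  {"tx": 2.2, "ty": 18.1, "tz": 0, "wx": 0, "wy": 0, "wz": -0.237, "jaw": -1},
])

```text
clock: 30.63
eef_pos: [0.5912, 0.0779, 0.1629]
orientation: [0.928, 0.372, 0.002, -0.001]
contact_force: [2.5, 7.2, -0.2]
gripper_width: 0.0155
grip_force: 25.0
```

Call:
servo_tool([
  {"tx": 0.1, "ty": 3.6, "tz": 0, "wx": 0, "wy": 0, "wz": -0.047, "jaw": -1},
  {"tx": 0.4, "ty": 7.3, "tz": 0, "wx": 0, "wy": 0, "wz": -0.095, "jaw": -1},
  {"tx": 0.8, "ty": 10.9, "tz": 0, "wx": 0, "wy": 0, "wz": -0.142, "jaw": -1},
  {"tx": 1.4, "ty": 14.5, "tz": 0, "wx": 0, "wy": 0, "wz": -0.19, "jaw": -1},
  {"tx": 2.2, "ty": 18.1, "tz": 0, "wx": 0, "wy": 0, "wz": -0.237, "jaw": -1},
])

```text
clock: 31.05
eef_pos: [0.6051, 0.0665, 0.1629]
orientation: [0.878, 0.479, 0.002, -0.001]
contact_force: [1.6, 6.9, -0.4]
gripper_width: 0.0154
grip_force: 25.0
```

```bash
python3 - <<'E'
from h import *
p,_,_=pose(); P=np.array([646.3,130]); d=p[:2]*1000-P; print(np.hypot(*d),np.degrees(np.arctan2(d[1],d[0])))
R=78;t=np.radians(-109.2); go((P[0]+R*np.cos(t),P[1]+R*np.sin(t),p[2]*1000,70.8))
E
```

```text
75.68024803981504 -122.94135904446964
t 31.1 at [605.1  66.5 162.9] psi 57.3 F [ 1.6  6.9 -0.4] w 0.0154 g 25.0 j6 0.66
  t [-0.2 18.5  0. ] w [ 0.002 -0.004 -0.236]
```

Call:
servo_tool([
  {"tx": 0, "ty": 4, "tz": 0, "wx": 0, "wy": 0, "wz": -0.047, "jaw": -1},
  {"tx": 0, "ty": 8, "tz": 0, "wx": 0, "wy": 0, "wz": -0.095, "jaw": -1},
  {"tx": 0, "ty": 12, "tz": 0, "wx": 0, "wy": 0, "wz": -0.142, "jaw": -1},
  {"tx": -0.1, "ty": 16, "tz": 0, "wx": 0, "wy": 0, "wz": -0.19, "jaw": -1},
  {"tx": -0.2, "ty": 18.5, "tz": 0, "wx": 0, "wy": 0, "wz": -0.236, "jaw": -1},
])

```text
clock: 31.47
eef_pos: [0.6207, 0.0583, 0.1628]
orientation: [0.815, 0.579, 0.003, -0.001]
contact_force: [2.4, 21.7, -1.5]
gripper_width: 0.0158
grip_force: 25.0
```

Call:
servo_tool([
  {"tx": 0, "ty": 0, "tz": 0, "wx": 0, "wy": 0, "wz": 0, "jaw": -1},
  {"tx": 0, "ty": 0, "tz": 0, "wx": 0, "wy": 0, "wz": 0, "jaw": -1},
  {"tx": 0, "ty": 0, "tz": 0, "wx": 0, "wy": 0, "wz": 0, "jaw": -1},
])

```text
clock: 31.72
eef_pos: [0.621, 0.0582, 0.1629]
orientation: [0.816, 0.578, 0.003, -0.001]
contact_force: [3.6, 16.2, -2.6]
gripper_width: 0.0157
grip_force: 25.0
```

```bash
python3 - <<'E'
from h import *
p,_,_=pose(); P=np.array([646.3,130]); d=p[:2]*1000-P; print(np.hypot(*d),np.degrees(np.arctan2(d[1],d[0])))
go((0,0,163,70.8)); b=snap('top','t19.png'); s=snap('scene','s19.png')
g=b['image'].max(2)
# grey tab / ring: print white ring bbox
hsv=cv2.cvtColor(b['image'],cv2.COLOR_RGB2HSV)
for v in range(180,262,4): print(v,(g[v,310:400:3]//10).tolist())
E
```

```text
76.09822614257432 -109.40136887041776
t 31.7 at [621.   58.2 162.9] psi 70.7 F [ 3.6 16.2 -2.6] w 0.0157 g 25.0 j6 0.41
  t [ -65.1 -141.7   -0.8] w [ 0.001 -0.002 -0.   ]
  t [ -65.  -141.7   -0.6] w [ 0.001 -0.002 -0.   ]
  t [ -64.9 -141.8   -0.4] w [ 0.001 -0.002 -0.   ]
  t [ -64.9 -141.8   -0.2] w [ 0.001 -0.002 -0.   ]
180 [8, 5, 12, 15, 9, 16, 18, 14, 18, 14, 14, 15, 17, 17, 18, 17, 16, 17, 15, 15, 16, 16, 16, 16, 16, 16, 16, 16, 12, 13]
184 [7, 9, 12, 10, 8, 15, 18, 14, 18, 15, 16, 17, 18, 17, 18, 18, 16, 16, 16, 15, 16, 15, 15, 16, 16, 16, 16, 16, 14, 12]
188 [18, 18, 19, 19, 18, 17, 18, 13, 19, 17, 17, 16, 14, 14, 14, 14, 15, 16, 16, 15, 16, 16, 16, 16, 16, 16, 16, 16, 16, 12]
192 [18, 18, 18, 18, 18, 17, 19, 13, 19, 16, 14, 13, 12, 12, 13, 13, 16, 17, 14, 13, 14, 16, 16, 16, 15, 16, 16, 16, 16, 16]
196 [17, 17, 16, 17, 16, 16, 20, 13, 20, 16, 12, 12, 13, 12, 13, 13, 16, 16, 9, 9, 10, 14, 16, 16, 16, 16, 16, 16, 15, 16]
200 [11, 10, 10, 14, 14, 14, 20, 16, 21, 17, 12, 12, 14, 15, 15, 16, 17, 13, 9, 10, 7, 9, 16, 16, 15, 14, 14, 14, 14, 14]
204 [16, 16, 14, 13, 10, 11, 20, 
[... 1059 characters left out ...]
 15, 13, 9, 7, 8, 8, 8, 8, 8, 13, 12, 15, 16, 16, 16, 16, 16, 16, 16, 16, 16, 16]
244 [17, 17, 17, 17, 17, 16, 16, 16, 16, 14, 10, 8, 8, 8, 8, 9, 14, 16, 15, 16, 15, 16, 15, 15, 16, 15, 16, 15, 16, 16]
248 [17, 17, 17, 17, 17, 17, 16, 16, 16, 14, 11, 9, 11, 11, 14, 15, 16, 16, 16, 16, 16, 16, 16, 16, 16, 16, 16, 15, 16, 16]
252 [17, 17, 17, 17, 17, 17, 17, 17, 16, 15, 12, 11, 15, 16, 16, 16, 16, 16, 15, 15, 15, 15, 16, 15, 16, 15, 16, 16, 16, 16]
256 [17, 17, 17, 17, 17, 17, 17, 17, 16, 15, 14, 12, 16, 16, 16, 16, 15, 16, 16, 16, 16, 16, 16, 16, 16, 15, 15, 15, 16, 15]
260 [17, 17, 17, 17, 17, 17, 17, 17, 16, 16, 14, 12, 15, 15, 16, 15, 15, 16, 16, 16, 16, 16, 16, 15, 16, 15, 15, 15, 16, 16]
```

Call:
servo_tool([
  {"tx": 0, "ty": 0, "tz": 0, "wx": 0, "wy": 0, "wz": 0, "jaw": -0.3},
  {"tx": 0, "ty": 0, "tz": 0, "wx": 0, "wy": 0, "wz": 0, "jaw": -0.2},
  {"tx": 0, "ty": 0, "tz": -25, "wx": 0, "wy": 0, "wz": 0, "jaw": -0.2},
  {"tx": 0, "ty": 0, "tz": -65, "wx": 0, "wy": 0, "wz": 0, "jaw": -0.2},
  {"tx": 0, "ty": 0, "tz": -105, "wx": 0, "wy": 0, "wz": 0, "jaw": -1},
])

```text
clock: 32.23
eef_pos: [0.6181, 0.054, 0.2669]
orientation: [0.816, 0.578, -0.002, -0.001]
contact_force: [1.1, -0.3, 0.7]
gripper_width: 0.0315
grip_force: 0.0
```

```bash
python3 - <<'E'
from h import *
im=cv2.imread('pics/top1.png'); b=snap('top','t20.png'); s=snap('scene','s20.png')
P=np.array([.6463,.130])
def solve(u,v,ang):
    d=np.array([np.cos(ang),np.sin(ang)]); best=None
    for z in np.arange(.1,.30,.001):
        q=ray(b,u,v,z)[:2]-P; r=q@d; e=np.hypot(r-.12,z-.136)-.150
        if best is None or abs(e)<best[0]: best=(abs(e),z,r,q@np.array([-d[1],d[0]]),np.degrees(np.arctan2(z-.136,r-.12)))
    return best
for a in(-131,-133): print(solve(349,230,np.radians(a)))
# now: predicted pixels of tab & lens centre for theta candidates
a=np.radians(-109.3); d=np.array([np.cos(a),np.sin(a)])
for th in np.radians([20,30,40,50,60]):
    f=lambda L:np.append(P+d*(.12+L*np.cos(th)),.136+L*np.sin(th))
    print(np.degrees(th),[np.round(proj(c,f(L))).tolist() for c in(b,s) for L in(.08,.15)])
go((0,0,0,71))
g=s['image'].max(2)
for v in range(180,232,4): print(v,(g[v,290:380:3]//10).tolist())
E
```

```text
(np.float64(0.00025250095232906555), np.float64(0.24800000000000014), np.float64(0.22015894389633717), np.float64(0.004004326461752717), np.float64(48.19448895832237))
(np.float64(7.00810095415616e-05), np.float64(0.24800000000000014), np.float64(0.21988508003806342), np.float64(0.011685323470801822), np.float64(48.27242882971026))
20.0 [[354.0, 200.0], [383.0, 208.0], [327.0, 206.0], [351.0, 192.0]]
29.999999999999996 [[352.0, 198.0], [379.0, 204.0], [325.0, 202.0], [347.0, 184.0]]
40.0 [[349.0, 196.0], [373.0, 201.0], [322.0, 198.0], [342.0, 177.0]]
50.0 [[345.0, 194.0], [366.0, 196.0], [318.0, 195.0], [335.0, 172.0]]
59.99999999999999 [[340.0, 192.0], [356.0, 192.0], [313.0, 193.0], [326.0, 167.0]]
t 32.3 at [623.   54.3 274.3] psi 70.7 F [ 0.2  0.1 -0.2] w 0.0240 g 0.0 j6 0.41
  t [ -64.6 -143.3   66.6] w [ 0.003 -0.001 -0.001]
  t [ -64.4 -143.2   67.1] w [ 0.003 -0.001 -0.001]
  t [ -64.1 -143.1   67.6] w [ 0.003 -0.001 -0.001]
  t [ -63.8 -143.    68.1] w [ 0.003 -0.001 -0.001]
180 [9, 9, 9, 9, 9, 9, 9, 11, 19, 16, 12, 13, 14, 18, 19, 13, 9, 9, 9, 9, 9, 9, 10, 13, 16, 15, 12, 
[... 774 characters left out ...]
3, 13, 10, 11, 11, 10, 12, 12, 12, 12, 11, 11, 10, 12, 16, 17, 17, 17, 17, 17, 17, 17]
212 [13, 11, 10, 10, 11, 11, 16, 11, 11, 11, 11, 11, 11, 12, 12, 11, 11, 10, 10, 10, 12, 16, 17, 17, 17, 17, 17, 17, 17, 17]
216 [10, 4, 5, 8, 8, 10, 11, 11, 10, 10, 10, 11, 11, 11, 10, 10, 11, 14, 17, 18, 17, 17, 17, 17, 17, 17, 17, 18, 18, 17]
220 [17, 10, 11, 6, 6, 11, 11, 10, 10, 11, 11, 11, 11, 10, 13, 14, 19, 17, 11, 10, 14, 19, 17, 18, 18, 18, 18, 17, 17, 17]
224 [12, 10, 6, 7, 7, 12, 11, 12, 11, 11, 11, 11, 16, 17, 17, 16, 15, 18, 18, 18, 18, 15, 13, 17, 17, 17, 17, 18, 18, 17]
228 [11, 10, 6, 9, 10, 11, 11, 10, 12, 16, 17, 18, 18, 17, 17, 14, 17, 15, 11, 11, 14, 15, 12, 16, 17, 18, 18, 17, 17, 18]
```

```bash
python3 - <<'E'
from h import *
a=np.radians(-109.3);P=np.array([646.3,130])
f=lambda r,z:(P[0]+r*np.cos(a),P[1]+r*np.sin(a),z,70.7)
go(f(221,295),f(221,272),f(242,251),f(258.5,228),f(271,203),f(279,175.6),f(281,161.6),f(282,147.5))
E
```

```text
t 32.3 at [623.   54.3 274.3] psi 70.7 F [ 0.2  0.1 -0.2] w 0.0240 g 0.0 j6 0.41
  t [-141.8   -2.7  -21.4] w [ 0.011 -0.004 -0.   ]
  t [ 0. -0. 23.] w [0. 0. 0.]
  t [-21.  -0.  21.] w [0. 0. 0.]
  t [-16.5   0.   23. ] w [0. 0. 0.]
  t [-12.5  -0.   25. ] w [0. 0. 0.]
  t [-8.   0.  27.4] w [0. 0. 0.]
  t [-2. -0. 14.] w [0. 0. 0.]
  t [-1.   0.  14.1] w [0. 0. 0.]
```

Call:
servo_tool([
  {"tx": -20, "ty": 0, "tz": -15, "wx": 0, "wy": 0, "wz": 0, "jaw": -1},
  {"tx": -55, "ty": -1, "tz": -20, "wx": 0, "wy": 0, "wz": 0, "jaw": -1},
  {"tx": -90, "ty": -1, "tz": -22, "wx": 0, "wy": 0, "wz": 0, "jaw": -1},
  {"tx": -120, "ty": -1, "tz": -22, "wx": 0, "wy": 0, "wz": 0, "jaw": -1},
  {"tx": -142, "ty": -1, "tz": -22, "wx": 0, "wy": 0, "wz": 0, "jaw": -1},
])

```text
clock: 32.75
eef_pos: [0.5701, -0.0815, 0.2888]
orientation: [0.816, 0.578, -0.0, 0.0]
contact_force: [-0.9, -0.0, -0.2]
gripper_width: 0.0001
grip_force: 0.0
```

Call:
servo_tool([
  {"tx": 0, "ty": 0, "tz": 0, "wx": 0, "wy": 0, "wz": 0, "jaw": -1},
  {"tx": 0, "ty": 0, "tz": 0, "wx": 0, "wy": 0, "wz": 0, "jaw": -1},
  {"tx": 0, "ty": 0, "tz": 0, "wx": 0, "wy": 0, "wz": 0, "jaw": -1},
  {"tx": 0, "ty": 0, "tz": 0, "wx": 0, "wy": 0, "wz": 0, "jaw": -1},
])

```text
clock: 33.08
eef_pos: [0.5717, -0.0783, 0.2885]
orientation: [0.815, 0.579, 0.0, -0.0]
contact_force: [0.6, 0.0, 0.5]
gripper_width: 0.0003
grip_force: 0.0
```

```bash
python3 - <<'E'
from h import *
a=np.radians(-109.3);P=np.array([646.3,130])
f=lambda r,z:(P[0]+r*np.cos(a),P[1]+r*np.sin(a),z,70.7)
go(f(221,270))
p,_,_=pose();d=p[:2]*1000-P;print(np.hypot(*d),np.degrees(np.arctan2(d[1],d[0])))
w=snap('wrist','p21.png');g=w['image'].max(2)
t=np.append((P+np.array([np.cos(a),np.sin(a)])*220)/1000,.252);print(proj(w,t),proj(w,np.append((P+np.array([np.cos(a),np.sin(a)])*173)/1000,.196)))
for v in range(180,330,10): print(v,(g[v,200:440:8]//10).tolist())
E
```

```text
t 33.1 at [571.7 -78.3 288.5] psi 70.7 F [0.6 0.  0.5] w 0.0003 g 0.0 j6 0.18
  t [ 0.3  1.6 18.5] w [-0.    -0.     0.001]
221.29892078773884 -109.71328487192709
(np.float64(324.86040185989816), np.float64(270.3783320872049)) (np.float64(324.324486772495), np.float64(175.5872329254627))
180 [11, 14, 14, 14, 12, 15, 15, 10, 14, 14, 11, 11, 11, 11, 14, 12, 13, 14, 17, 12, 12, 12, 17, 17, 15, 16, 16, 15, 14, 15]
190 [14, 14, 14, 14, 15, 15, 15, 15, 14, 14, 13, 11, 11, 14, 14, 11, 12, 13, 17, 12, 12, 14, 17, 17, 16, 16, 16, 14, 14, 15]
200 [15, 15, 8, 7, 7, 14, 15, 15, 15, 14, 14, 12, 12, 12, 14, 13, 12, 17, 12, 12, 12, 16, 17, 15, 16, 16, 15, 14, 14, 15]
210 [7, 7, 7, 7, 7, 7, 15, 15, 15, 15, 14, 13, 12, 12, 12, 12, 12, 12, 12, 12, 15, 14, 15, 15, 16, 13, 14, 15, 14, 14]
220 [7, 7, 7, 7, 7, 7, 7, 8, 15, 15, 15, 15, 15, 14, 12, 11, 11, 12, 14, 15, 15, 16, 16, 16, 13, 15, 15, 15, 14, 14]
230 [7, 7, 7, 7, 7, 7, 7, 7, 7, 14, 16, 16, 15, 15, 15, 15, 15, 16, 15, 15, 16, 17, 14, 13, 14, 15, 15, 15, 14, 14]
240 [7, 7, 7, 7, 7, 7, 7, 7, 7, 8, 8, 8, 8, 8, 9, 9, 17, 17, 16, 14, 14, 14, 12, 15, 15
[... 198 characters left out ...]
15, 15, 14, 8, 6, 15, 16, 11, 15]
270 [8, 7, 7, 7, 7, 7, 7, 7, 7, 15, 14, 14, 15, 4, 5, 5, 5, 5, 15, 15, 14, 14, 15, 15, 7, 11, 15, 6, 15, 15]
280 [13, 7, 7, 7, 7, 7, 7, 7, 7, 7, 14, 14, 14, 4, 3, 2, 4, 3, 15, 15, 14, 14, 15, 15, 14, 13, 15, 15, 12, 15]
290 [7, 7, 7, 7, 7, 7, 7, 14, 14, 14, 14, 14, 15, 3, 3, 6, 4, 3, 15, 14, 15, 14, 15, 15, 15, 15, 15, 14, 13, 15]
300 [13, 14, 15, 14, 14, 15, 15, 14, 14, 14, 14, 14, 14, 3, 4, 6, 3, 3, 4, 15, 15, 15, 15, 15, 15, 15, 15, 14, 15, 14]
310 [14, 14, 14, 15, 15, 14, 15, 14, 14, 14, 14, 14, 4, 4, 3, 6, 4, 4, 3, 14, 15, 15, 14, 15, 14, 14, 15, 15, 14, 15]
320 [14, 15, 1, 1, 0, 1, 1, 1, 1, 1, 1, 1, 2, 2, 1, 6, 3, 2, 1, 2, 1, 1, 1, 1, 1, 1, 1, 1, 1, 7]
```

Call:
servo_tool([
  {"tx": 0, "ty": 0.5, "tz": 6, "wx": 0, "wy": 0, "wz": 0, "jaw": -1},
  {"tx": 0, "ty": 1, "tz": 12, "wx": 0, "wy": 0, "wz": 0, "jaw": -1},
  {"tx": 0, "ty": 1.5, "tz": 18, "wx": 0, "wy": 0, "wz": 0, "jaw": -1},
  {"tx": -5, "ty": 1.5, "tz": 23, "wx": 0, "wy": 0, "wz": 0, "jaw": -1},
  {"tx": -10, "ty": 1.5, "tz": 28, "wx": 0, "wy": 0, "wz": 0, "jaw": -1},
])

```text
clock: 33.55
eef_pos: [0.5693, -0.0889, 0.2598]
orientation: [0.815, 0.579, -0.0, -0.0]
contact_force: [-0.1, 1.7, 2.5]
gripper_width: 0.0005
grip_force: 1.2
```

Call:
servo_tool([
  {"tx": -5, "ty": 0, "tz": 5, "wx": 0, "wy": 0, "wz": 0, "jaw": -1},
  {"tx": -10, "ty": 0, "tz": 10, "wx": 0, "wy": 0, "wz": 0, "jaw": -1},
  {"tx": -14, "ty": 0, "tz": 15, "wx": 0, "wy": 0, "wz": 0, "jaw": -1},
  {"tx": -18, "ty": 0, "tz": 20, "wx": 0, "wy": 0, "wz": 0, "jaw": -1},
  {"tx": -21, "ty": 0, "tz": 25, "wx": 0, "wy": 0, "wz": 0, "jaw": -1},
])

```text
clock: 33.97
eef_pos: [0.5623, -0.1098, 0.2354]
orientation: [0.816, 0.578, -0.0, 0.0]
contact_force: [-2.2, -1.2, 3.9]
gripper_width: 0.0004
grip_force: 2.3
```

```bash
python3 - <<'E'
from h import *
P=np.array([646.3,130]);go()
p,_,_=pose();d=p[:2]*1000-P;print(np.hypot(*d),np.degrees(np.arctan2(d[1],d[0])))
s=snap('scene','s22.png');g=s['image'].max(2)
for v in range(170,232,5): print(v,(g[v,280:390:3]//10).tolist())
E
```

```text
t 34.0 at [ 562.3 -109.8  235.4] psi 70.7 F [-2.2 -1.2  3.9] w 0.0004 g 2.3 j6 0.12
254.07739296575343 -109.29792741928695
170 [9, 9, 9, 9, 9, 9, 9, 9, 9, 9, 9, 9, 9, 9, 9, 9, 9, 9, 9, 9, 9, 6, 5, 5, 5, 8, 9, 9, 9, 9, 9, 9, 9, 9, 9, 10, 13]
175 [9, 9, 9, 9, 9, 9, 9, 9, 9, 9, 9, 9, 9, 9, 9, 9, 9, 9, 9, 9, 9, 6, 5, 5, 5, 8, 10, 9, 9, 9, 9, 10, 13, 12, 10, 11, 11]
180 [9, 9, 9, 9, 9, 9, 9, 9, 9, 9, 9, 9, 9, 9, 9, 10, 11, 15, 13, 10, 9, 6, 5, 8, 9, 9, 12, 15, 16, 12, 10, 14, 12, 12, 12, 14, 13]
185 [9, 9, 9, 9, 9, 9, 9, 9, 9, 9, 9, 9, 11, 18, 19, 16, 14, 14, 18, 20, 19, 7, 7, 9, 9, 10, 10, 10, 11, 11, 12, 13, 11, 12, 15, 15, 13]
190 [9, 9, 9, 9, 9, 9, 9, 9, 9, 9, 11, 19, 15, 13, 17, 17, 16, 15, 15, 18, 20, 12, 10, 10, 11, 11, 10, 11, 11, 11, 11, 12, 12, 12, 11, 10, 10]
195 [9, 9, 9, 9, 9, 9, 9, 9, 9, 18, 17, 13, 18, 15, 14, 14, 14, 14, 14, 19, 18, 12, 13, 14, 11, 11, 10, 10, 11, 11, 11, 11, 10, 10, 10, 11, 15]
200 [9, 9, 9, 9, 9, 9, 9, 9, 19, 17, 16, 16, 14, 14, 14, 14, 14, 14, 18, 19, 12, 12, 18, 14, 12, 11, 10, 10, 11, 11, 10, 10, 12, 16, 17, 17, 17]
205 [9, 9, 9, 9, 9, 9, 9, 14, 21, 1
[... 160 characters left out ...]
 14, 14, 16, 19, 18, 11, 11, 10, 11, 10, 10, 10, 10, 13, 17, 17, 17, 17, 17, 17, 17, 17, 17, 17, 17]
215 [1, 5, 11, 10, 8, 6, 11, 11, 19, 20, 20, 20, 20, 19, 14, 11, 11, 10, 10, 10, 11, 12, 15, 16, 17, 17, 17, 17, 17, 17, 17, 17, 17, 17, 17, 17, 17]
220 [1, 4, 14, 16, 17, 12, 11, 9, 7, 10, 10, 10, 10, 10, 10, 10, 10, 11, 13, 17, 18, 12, 10, 11, 18, 17, 17, 17, 17, 17, 17, 17, 17, 17, 17, 17, 17]
225 [9, 7, 12, 13, 12, 6, 8, 10, 11, 11, 10, 10, 10, 11, 12, 16, 17, 17, 17, 13, 15, 16, 17, 16, 13, 11, 15, 17, 17, 17, 17, 17, 17, 17, 17, 17, 17]
230 [11, 11, 11, 11, 11, 10, 10, 10, 11, 10, 11, 15, 17, 17, 17, 17, 17, 17, 14, 13, 14, 13, 14, 14, 12, 11, 11, 17, 17, 17, 17, 17, 17, 17, 17, 17, 17]
```

Contact force is about 4 N and the head is following down the arc (at about 33° now). I'll continue more slowly.

Call:
servo_tool([
  {"tx": -4, "ty": 0, "tz": 6, "wx": 0, "wy": 0, "wz": 0, "jaw": -1},
  {"tx": -8, "ty": 0, "tz": 13, "wx": 0, "wy": 0, "wz": 0, "jaw": -1},
  {"tx": -11, "ty": 0, "tz": 19, "wx": 0, "wy": 0, "wz": 0, "jaw": -1},
  {"tx": -14, "ty": 0, "tz": 26, "wx": 0, "wy": 0, "wz": 0, "jaw": -1},
  {"tx": -17, "ty": 0, "tz": 32, "wx": 0, "wy": 0, "wz": 0, "jaw": -1},
])

```text
clock: 34.43
eef_pos: [0.5569, -0.1256, 0.203]
orientation: [0.816, 0.578, 0.0, 0.0]
contact_force: [0.6, -2.6, 3.4]
gripper_width: 0.0003
grip_force: 1.7
```

Call:
servo_tool([
  {"tx": -2, "ty": 0, "tz": 6, "wx": 0, "wy": 0, "wz": 0, "jaw": -1},
  {"tx": -4, "ty": 0, "tz": 12, "wx": 0, "wy": 0, "wz": 0, "jaw": -1},
  {"tx": -6, "ty": 0, "tz": 17, "wx": 0, "wy": 0, "wz": 0, "jaw": -1},
  {"tx": -7, "ty": 0, "tz": 22, "wx": 0, "wy": 0, "wz": 0, "jaw": -1},
  {"tx": -8, "ty": 0, "tz": 27, "wx": 0, "wy": 0, "wz": 0, "jaw": -1},
])

```text
clock: 34.85
eef_pos: [0.5543, -0.1326, 0.1761]
orientation: [0.816, 0.579, -0.0, 0.0]
contact_force: [-1.3, -2.3, 3.2]
gripper_width: 0.0004
grip_force: 1.5
```

Call:
servo_tool([
  {"tx": -1, "ty": 0, "tz": 4, "wx": 0, "wy": 0, "wz": 0, "jaw": -1},
  {"tx": -1, "ty": 0, "tz": 8, "wx": 0, "wy": 0, "wz": 0, "jaw": -1},
  {"tx": -2, "ty": 0, "tz": 12, "wx": 0, "wy": 0, "wz": 0, "jaw": -1},
  {"tx": -2, "ty": 0, "tz": 15, "wx": 0, "wy": 0, "wz": 0, "jaw": -1},
  {"tx": -2, "ty": 0, "tz": 17, "wx": 0, "wy": 0, "wz": 0, "jaw": -1},
])

```text
clock: 35.27
eef_pos: [0.5535, -0.1344, 0.1592]
orientation: [0.816, 0.579, -0.0, -0.0]
contact_force: [-0.8, -1.5, 2.9]
gripper_width: 0.0005
grip_force: 1.3
```

```bash
python3 - <<'E'
from h import *
P=np.array([646.3,130]);go()
p,_,_=pose();d=p[:2]*1000-P;print(np.hypot(*d),np.degrees(np.arctan2(d[1],d[0])))
E
```

```text
t 35.3 at [ 553.5 -134.4  159.2] psi 70.7 F [-0.8 -1.5  2.9] w 0.0005 g 1.3 j6 0.08
280.19197544340744 -109.34658207592594
```

Call:
servo_tool([
  {"tx": 0, "ty": 0, "tz": 3, "wx": 0, "wy": 0, "wz": 0, "jaw": -1},
  {"tx": -1, "ty": 0, "tz": 6, "wx": 0, "wy": 0, "wz": 0, "jaw": -1},
  {"tx": -1, "ty": 0, "tz": 8.5, "wx": 0, "wy": 0, "wz": 0, "jaw": -1},
  {"tx": -1, "ty": 0, "tz": 9.5, "wx": 0, "wy": 0, "wz": 0, "jaw": -1},
  {"tx": -1, "ty": 0, "tz": 9.5, "wx": 0, "wy": 0, "wz": 0, "jaw": -1},
])

```text
clock: 35.68
eef_pos: [0.5532, -0.1352, 0.1498]
orientation: [0.816, 0.579, -0.0, -0.0]
contact_force: [1.0, 0.6, 0.2]
gripper_width: 0.0002
grip_force: 0.2
```

```bash
python3 - <<'E'
from h import *
P=np.array([.6463,.130]);go()
s=snap('scene','s23.png'); b=snap('top','t23.png')
a=np.radians(-109.3); d=np.array([np.cos(a),np.sin(a)]); n=np.array([-d[1],d[0]])
for th in (-.02,0,.02,.04,.06):
    ct,st=np.cos(th),np.sin(th); q=[]
    for ph in np.linspace(0,2*np.pi,360,False):
        L=.08+.06*np.cos(ph); w=.06*np.sin(ph)
        for h in(-.009,.009): q.append(proj(s,np.append(P+d*(.12+L*ct-h*st)+n*w,.136+L*st+h*ct)))
    q=np.array(q); hull=cv2.convexHull(q.astype(np.float32)); (c,ax,an)=cv2.fitEllipse(hull)
    print(th,'bbox',q.min(0).round(1),q.max(0).round(1),'ell',np.round(c,1),np.round(ax,1),round(an,1))
x0,y0=285,195
cr=s['image'][195:260,285:385,::-1]; cv2.imwrite('pics/v14.png',cv2.resize(cr,(800,520),interpolation=2))
g=s['image'].max(2)
for v in range(205,252,3): print(v,(g[v,288:370:2]//10).tolist())
E
```

```text
t 35.7 at [ 553.2 -135.2  149.8] psi 70.7 F [1.  0.6 0.2] w 0.0002 g 0.2 j6 0.08
-0.02 bbox [305.2 201.7] [353.3 230.9] ell [329.2 216.3] [29.6 50.8] 90.1
0 bbox [305.2 201. ] [353.2 230.5] ell [329.2 215.7] [29.9 50.8] 88.9
0.02 bbox [305.1 200.2] [353.2 230.1] ell [329.2 215.1] [30.2 50.8] 87.7
0.04 bbox [305.  199.5] [353.3 229.7] ell [329.2 214.6] [30.4 50.8] 86.4
0.06 bbox [304.9 198.8] [353.3 229.4] ell [329.2 214. ] [30.7 50.8] 85.2
205 [9, 9, 9, 9, 9, 9, 9, 10, 10, 11, 12, 12, 16, 20, 20, 19, 16, 14, 14, 13, 13, 13, 13, 14, 15, 17, 20, 21, 20, 16, 14, 16, 16, 7, 5, 5, 5, 6, 10, 13, 16]
208 [9, 9, 9, 9, 10, 12, 11, 11, 10, 13, 19, 21, 19, 14, 13, 15, 17, 18, 18, 18, 18, 18, 18, 18, 18, 16, 14, 13, 18, 21, 20, 14, 6, 5, 5, 10, 12, 14, 16, 17, 17]
211 [10, 11, 12, 11, 10, 10, 10, 11, 14, 21, 21, 17, 14, 17, 18, 17, 16, 15, 15, 15, 15, 15, 15, 15, 15, 16, 17, 18, 15, 18, 21, 20, 11, 7, 8, 13, 17, 17, 17, 17, 17]
214 [11, 10, 10, 8, 9, 11, 12, 12, 18, 22, 21, 17, 17, 15, 14, 14, 14, 14, 14, 14, 14, 14, 14, 14, 14, 14, 14, 15, 16, 19, 21, 20, 16, 16, 17, 17, 17, 17, 17, 17, 17]
217
[... 1274 characters left out ...]
17, 17, 17, 17, 17, 17, 16, 17, 17, 17, 17, 17, 17]
241 [12, 14, 17, 17, 17, 17, 17, 17, 17, 17, 17, 17, 17, 17, 17, 17, 17, 17, 17, 17, 17, 17, 17, 17, 17, 17, 17, 17, 17, 17, 17, 16, 16, 16, 17, 17, 17, 17, 17, 17, 17]
244 [14, 15, 17, 17, 17, 17, 17, 17, 17, 17, 17, 17, 17, 17, 17, 17, 17, 17, 17, 17, 17, 17, 17, 17, 17, 17, 17, 17, 16, 16, 17, 17, 17, 17, 17, 15, 14, 12, 10, 9, 8]
247 [14, 14, 17, 17, 17, 17, 17, 17, 17, 17, 17, 17, 17, 17, 17, 16, 15, 13, 11, 11, 10, 10, 10, 11, 13, 14, 16, 16, 17, 17, 17, 15, 11, 9, 8, 8, 8, 8, 8, 8, 8]
250 [16, 15, 16, 17, 17, 17, 17, 17, 17, 17, 17, 17, 15, 12, 7, 5, 4, 5, 6, 7, 6, 6, 6, 6, 5, 4, 4, 7, 10, 15, 17, 17, 16, 11, 8, 8, 8, 11, 12, 15, 16]
```

```bash
cat > lev.py <<'E'
from h import *
P=np.array([.6463,.130])
a=np.radians(-109.3); d=np.array([np.cos(a),np.sin(a)]); n=np.array([-d[1],d[0]])
go()
s=snap('scene'); g=cv2.resize(s['image'].max(2)[190:260,290:370],None,fx=4,fy=4,interpolation=cv2.INTER_CUBIC)
m=(g>182).astype(np.uint8); k,l,st,_=cv2.connectedComponentsWithStats(m); i=1+np.argmax(st[1:,4]); m=(l==i).astype(np.uint8)
c=max(cv2.findContours(m,0,1)[0],key=len); hull=cv2.convexHull(c); 
f=cv2.drawContours(np.zeros_like(m),[hull],-1,1,-1); c=max(cv2.findContours(f,0,1)[0],key=len)
e=cv2.fitEllipse(c); print('seen',np.round(np.array(e[0])/4+[289.6,189.6],1),np.round(np.array(e[1])/4,1),round(e[2],1))
x,y,w,h=cv2.boundingRect(c); print('bbox',x/4+290,y/4+190,(x+w)/4+290,(y+h)/4+190)
for th in (-.04,-.02,0,.02,.04):
    ct,st_=np.cos(th),np.sin(th); q=[]
    for ph in np.linspace(0,2*np.pi,180,False):
        L=.08+.06*np.cos(ph); w=.06*np.sin(ph); h=.009
        q.append(proj(s,np.append(P+d*(.12+L*ct-h*st_)+n*w,.136+L*st_+h*ct)))
    q=np.array(q); e=cv2.fitEllipse(q.astype(np.float32)); print(th,np.round(e[0],1),np.round(e[1],1),round(e[2],1),q.min(0).round(1),q.max(0).round(1))
E
python3 lev.py
```

```text
t 35.8 at [ 552.9 -135.2  149.9] psi 70.7 F [0.6 0.4 0.1] w 0.0004 g 0.0 j6 0.08
seen [327.6 212.8] [22.5 46.5] 87.6
bbox 304.5 201.75 351.5 224.5
-0.04 [329.3 213.6] [22.5 48. ] 91.3 [305.3 202.3] [353.3 224.9]
-0.02 [329.2 213.1] [22.8 48. ] 90.1 [305.2 201.7] [353.3 224.5]
0 [329.2 212.5] [23.1 48.1] 88.9 [305.2 201. ] [353.2 224.1]
0.02 [329.1 212. ] [23.4 48.1] 87.7 [305.1 200.2] [353.2 223.7]
0.04 [329.  211.4] [23.7 48.1] 86.5 [305.  199.5] [353.1 223.3]
```

The ring ellipse is consistent with level to within about 1°. I'll feel for the tab in half-millimetre steps.

Call:
servo_tool([
  {"tx": 0, "ty": 0, "tz": 0.5, "wx": 0, "wy": 0, "wz": 0, "jaw": -1},
  {"tx": 0, "ty": 0, "tz": 1, "wx": 0, "wy": 0, "wz": 0, "jaw": -1},
  {"tx": 0, "ty": 0, "tz": 1, "wx": 0, "wy": 0, "wz": 0, "jaw": -1},
])

```text
clock: 36.08
eef_pos: [0.553, -0.1353, 0.1491]
orientation: [0.816, 0.579, -0.0, -0.0]
contact_force: [-1.4, 1.1, 1.2]
gripper_width: 0.0006
grip_force: 1.0
```

Call:
servo_tool([
  {"tx": 0, "ty": 0, "tz": 0.5, "wx": 0, "wy": 0, "wz": 0, "jaw": -1},
  {"tx": 0, "ty": 0, "tz": 1, "wx": 0, "wy": 0, "wz": 0, "jaw": -1},
  {"tx": 0, "ty": 0, "tz": 1, "wx": 0, "wy": 0, "wz": 0, "jaw": -1},
])

```text
clock: 36.33
eef_pos: [0.5531, -0.1353, 0.148]
orientation: [0.816, 0.579, -0.0, -0.0]
contact_force: [-1.7, 0.6, 2.4]
gripper_width: -0.0
grip_force: 1.1
```

Call:
servo_tool([
  {"tx": 0, "ty": 0, "tz": 0.4, "wx": 0, "wy": 0, "wz": 0, "jaw": -1},
  {"tx": 0, "ty": 0, "tz": 0.4, "wx": 0, "wy": 0, "wz": 0, "jaw": -1},
  {"tx": 0, "ty": 0, "tz": -10, "wx": 0, "wy": 0, "wz": 0, "jaw": -1},
  {"tx": 0, "ty": 0, "tz": -40, "wx": 0, "wy": 0, "wz": 0, "jaw": -1},
  {"tx": 0, "ty": 0, "tz": -75, "wx": 0, "wy": 0, "wz": 0, "jaw": -1},
])

```text
clock: 36.75
eef_pos: [0.5521, -0.135, 0.2226]
orientation: [0.816, 0.578, -0.001, -0.002]
contact_force: [-0.1, -0.2, 0.0]
gripper_width: 0.0004
grip_force: 0.0
```

Call:
servo_tool([
  {"tx": -20, "ty": 0, "tz": -10, "wx": 0, "wy": 0, "wz": 0, "jaw": -1},
  {"tx": -50, "ty": -15, "tz": -20, "wx": 0, "wy": 0, "wz": 0, "jaw": -1},
  {"tx": -80, "ty": -30, "tz": -30, "wx": 0, "wy": 0, "wz": 0, "jaw": -1},
  {"tx": -110, "ty": -50, "tz": -30, "wx": 0, "wy": 0, "wz": 0, "jaw": -1},
  {"tx": -140, "ty": -70, "tz": -30, "wx": 0, "wy": 0, "wz": 0, "jaw": -1},
])

```text
clock: 37.17
eef_pos: [0.4406, -0.2454, 0.2547]
orientation: [0.815, 0.579, 0.001, 0.001]
contact_force: [0.8, -0.2, 0.8]
gripper_width: 0.0004
grip_force: 0.0
```

Call:
servo_tool([
  {"tx": -20, "ty": -20, "tz": 0, "wx": 0, "wy": 0, "wz": 0, "jaw": -1},
  {"tx": -50, "ty": -40, "tz": 0, "wx": 0, "wy": 0, "wz": 0, "jaw": -1},
  {"tx": -80, "ty": -60, "tz": 0, "wx": 0, "wy": 0, "wz": 0, "jaw": -1},
  {"tx": -105, "ty": -80, "tz": 0, "wx": 0, "wy": 0, "wz": 0, "jaw": -1},
  {"tx": -105, "ty": -80, "tz": 0, "wx": 0, "wy": 0, "wz": 0, "jaw": -1},
])

```text
clock: 37.58
eef_pos: [0.3273, -0.319, 0.2538]
orientation: [0.817, 0.577, -0.001, 0.0]
contact_force: [-0.1, 0.5, 0.2]
gripper_width: 0.0004
grip_force: 0.0
```

```bash
python3 lev.py; python3 - <<'E'
from h import *
b=snap('top','t24.png'); s=snap('scene')
x0,y0=330,180
g=cv2.resize(b['image'].max(2)[y0:245,x0:395],None,fx=4,fy=4,interpolation=cv2.INTER_CUBIC)
for T in (185,195):
    m=(g>T).astype(np.uint8); k,l,st,_=cv2.connectedComponentsWithStats(m); i=1+np.argmax(st[1:,4]); m=(l==i).astype(np.uint8)
    c=cv2.convexHull(max(cv2.findContours(m,0,1)[0],key=len)); f=cv2.drawContours(np.zeros_like(m),[c],-1,1,-1); c=max(cv2.findContours(f,0,1)[0],key=len)
    e=cv2.fitEllipse(c); u,v=np.array(e[0])/4+[x0-.4,y0-.4]; print(T,'ring px',u,v,np.array(e[1])/4,'lens',(ray(b,u,v,.145)*1000).round(1))
print('expect plate px',proj(b,[.581,-.0575,.014]),'lens-at-plate px',proj(b,[.581,-.0575,.145]))
A=cv2.resize(b['image'][150:250,160:400,::-1],(800,333),interpolation=2); B=cv2.resize(s['image'][190:340,140:500,::-1],(640,267),interpolation=2)
cv2.imwrite('pics/v14.png',np.vstack([A,np.hstack([B,np.zeros((267,160,3),np.uint8)])]))
E
```

```text
t 37.6 at [ 327.3 -319.   253.8] psi 70.5 F [-0.1  0.5  0.2] w 0.0004 g 0.0 j6 -0.46
seen [327.6 213.2] [21.6 46. ] 88.6
bbox 305.25 203.0 351.25 224.5
-0.04 [329.3 213.6] [22.5 48. ] 91.3 [305.3 202.3] [353.3 224.9]
-0.02 [329.2 213.1] [22.8 48. ] 90.1 [305.2 201.7] [353.3 224.5]
0 [329.2 212.5] [23.1 48.1] 88.9 [305.2 201. ] [353.2 224.1]
0.02 [329.1 212. ] [23.4 48.1] 87.7 [305.1 200.2] [353.2 223.7]
0.04 [329.  211.4] [23.7 48.1] 86.5 [305.  199.5] [353.1 223.3]
185 ring px 354.432239151001 202.17011985778808 [49.14722824 51.96597672] lens [579.1 -55.4 145. ]
195 ring px 354.32528457641604 202.14859352111816 [48.71068573 51.20285034] lens [579.1 -55.1 145. ]
expect plate px (np.float64(353.00994144819936), np.float64(209.3645843866825)) lens-at-plate px (np.float64(355.36355181202214), np.float64(201.3372837400717))
```

View pics/v14.png

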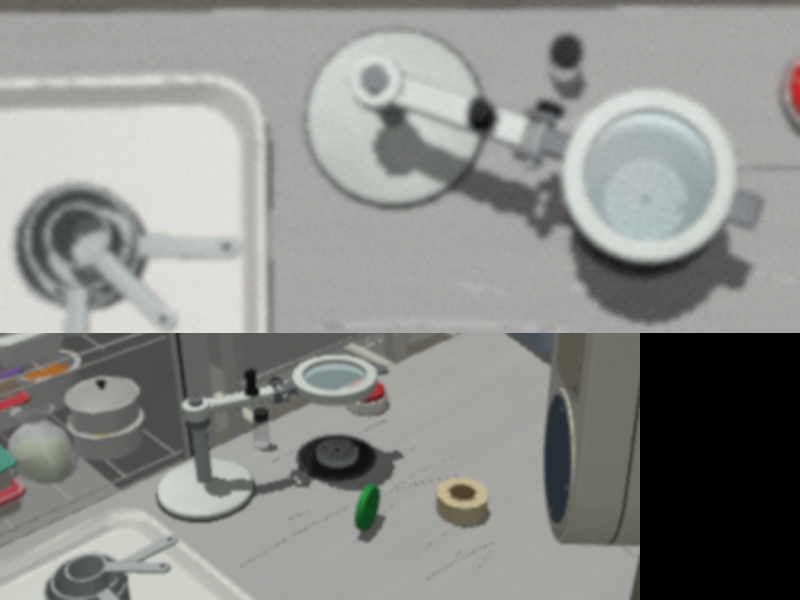

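The final view shows the nest on the tray, the plate flat on the mat under the lens, and the lens level (ring angle 88.6° against 88.9° predicted). The lens centre is about 3 mm from the plate's, and the timer, label roll and vial are in place. I'll check numerically that cup_4's handle end is where nesting puts it, then hand in.

```bash
python3 - <<'E'
from h import *
b=snap('top')
c=np.array([.546,.368]); e=c-.099*np.array([.707,.707])
print('pred c4 end',proj(b,[*e,.060]),'seen (211.6,246.6)','c4 rim',proj(b,[*c,.0625]),'seen (183.4,220.8)')
old=cv2.imread('pics/t15.png'); d=np.abs(old.astype(int)-b['image'][:,:,::-1]).max(2)[195:260,150:250]; print('changed px since t15',(d>60).sum())
first=cv2.imread('pics/top1.png'); D=np.abs(first.astype(int)-b['image'][:,:,::-1]).max(2)
for n,(u,v) in dict(timer=(408,177),roll=(370,293),vial=(330,168)).items(): print(n,(D[v-12:v+12,u-12:u+12]>60).sum())
E
```

```text
pred c4 end (np.float64(207.85918426376628), np.float64(250.64971142872633)) seen (211.6,246.6) c4 rim (np.float64(179.4052206404317), np.float64(222.120482536412)) seen (183.4,220.8)
changed px since t15 1321
timer 0
roll 0
vial 0
```

```bash
python3 -c "
from cell import manip
print(manip.finish_job())"
```

```text
the job is handed in; nothing more can be done
None
```

I handed the job in at about 38 s; the hand-in gave no verdict. cup_2 and cup_4 are nested in cup_1 on the tray (I saw no cup_3). The steel plate lies flat in the middle of the mat. The lens is level to about 1° and centred about 3 mm from the plate's centre, and the timer, label roll and vial did not move.

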